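# Set up the drip rail and hang the cassette baskets

## Robot

A 6-joint arm with a two-finger parallel gripper is mounted at the origin on a cart in front of the work surface, level with it; the furniture and walls round the work are solid. World frame = base frame: x ahead of the robot, y to its left, z up, the work surface at z = 0. Lengths are in m, angles in rad, forces in N, time in s.
With the tool pointing down it reaches from about 0.275 to 0.875 m from the base axis. Payload 12.5 kg.
Tool frame: the origin (TCP) lies at the very end of the fingers, on their centre line; the grasp point (between the pads) lies grip_depth behind it (grip_depth is the distance from the TCP to the grasp point, in m); z points along the fingers, y is the line along which they close (so a half turn about z gives the same grasp; the last joint's range is limited). The gripper opens to 85 mm and grips with 20 to 120 N. Pads are 22 mm wide; open, the fingers measure 114 mm over their backs; the gripper's body (76 mm by 85 mm) begins 54 mm behind the grasp point. The pads swing forward as they close: fully open they stand 13 mm farther back than shut.
Start: joints at [-1.223, 0.351, 1.652, -0, 1.139, -0.085], TCP at [0.231, -0.499, 0.231] pointing down, gripper open.
Joint ranges: [-2.75, 2.75], [-0.79, 2.1], [0.01, 2.65], [-1.57, 4.71], [0.07, 3.14], [-2.87, 2.87]. Speed limits (rad/s): [2.22, 2.22, 2.79, 3.14, 3.14, 3.14].

## Interface

Orientations are given as a unit quaternion [w, x, y, z].
In Python, from workcell import state, capture, camera_info, close_job, grip_depth gives the robot as it stands. The module is installed in compiled form; this text tells all that it offers.
- The arm moves only by the tool send_rows, never from a script. Its argument "deltas" is a list of rows, each an object with "jaw": the gripper's target within -1 to 1 (shut at 1, half-way at 0, fully open at -1); "offset": the shift along the tool's x, y, z in cm, a list of three; "yaw": the turn about the tool's z in degrees. In form: [{"jaw": jaw, "offset": [x, y, z], "yaw": yaw}, ...]. A call has 1 to 12 rows; each row shifts and turns the commanded pose from where the row before left it, along the tool's axes as they then stand; what a row does not reach is not made up. A row lasts 1/8 s, in which the tool goes at most 62.5 mm and 10.7 degrees, less where a joint would pass 70% of its speed; a pose out of reach is approached as far as the arm can. A call is refused whole if a number of a shift passes 6.25 or a number of a turn 10.7, either way. A call with a gripper value outside its range is refused whole. The fingers move at their own pace and stop on an object; "force" is the grip in N (left out, the last holds). Time passes only in rows, so rows that do not move let the fingers close. It gives the time, the measured TCP pose, the force, the opening and the grip force at its end, in the units of the state.
- state(): the state, without advancing time (a new reading comes with each control period).
- capture(name): name is "side" or "top" or "wrist"; returns the picture (420x560x3 uint8, blue, green, red); there is no depth.
- camera_info(name): a dict with "vfov" (degrees; the focal length in pixels is half the picture's height over the tangent of half this angle, whatever the lens; pixels are square), "cx", "cy" (the principal point, pixels), "k1" (the pictures are not rectified: a ray, as slopes to the right and down, at radius r is drawn at 1 + k1 r^2 times it, then the intrinsics apply), "extrinsics" (4x4, takes a point from world to camera coordinates); the wrist camera has in their place "tool_from_camera" (4x4, takes a point from camera to tool coordinates, whose origin is the TCP and whose axes are the flange's). Camera axes: x right, y down, z forward; pixel columns grow to the right and rows downward; lengths in m; the calibration is good to about 2 mm. A picture is of the moment at which its call begins: read the wrist's pose just before it. camera_info takes no time and is no camera call.
- close_job(): hands the job in; it is judged then, once.
The state is a dict: "clock": time; "q": joint angles; "qd": joint speeds; "effort": joint torques, N m; "ee_pos": TCP position; "tcp_rot": TCP orientation; "contact_force": force on the tool from outside, world axes, zero at the start; "ft_torque": the same for the moment, N m; "grip_width": finger opening in m; "finger_force": force on a finger pad.
Only numpy, scipy, OpenCV 4.12 (cv2) and the standard library are available. Lean on these libraries where they do the work, as an engineer would, in place of code of your own. Each camera call takes 0.05 s, during which the arm holds its last target. There are 200 camera calls.

## Task

Get the drip rail ready and hang the wet cassette baskets up to drain: pull its drip tray fully out, wind the stabiliser leg down with the crank until the foot is on the bench and the crank clearly gets heavier, without forcing it, and swing one folded hook straight out from the rail for each basket on the white tray. Only once the tray is out and the foot carries may baskets go on the rail: hang each by its wire handle on a hook of its own, upright and still. Leave the jar, the tape and the timer where they are.

Things in the scene. Friction and masses are not known exactly. Their poses are not given: they have to be found in the camera images.
- drip_tray (a joint): pull-out drip tray of the drip rail, a steel pan 170x318x16 mm lying on the bench under the rail; joint in m: 0 pushed in, 0.085 fully out (against its stop), sliding towards the rail's front; sliding friction about 2 N, stays where left
- tray_pull (a point): point in the middle of the tray's upright blue pull, which stands on a wire loop in front of the pan; the pull is 10 mm thick (rail x), 44 mm wide (rail y) and stands from z = 16 to 50 mm, this point at z = 38 mm; it moves with the tray; axes as the rail's
- drip_rail: the fixed drip rail (frame, column, rail and jack tube). Origin on the bench under the middle of the rail; its -x axis is the rail's front (the side the tray and hooks come out to, roughly facing the robot), +y along the rail to its left end with the jack. Rail: 24 mm deep, 34 mm high, top at z = 200 mm, from y = -0.23 to +0.22; the gear head at the left end reaches z = 226 mm
- crank (a joint): hand crank on top of the jack, vertical axis; rad, 0 with the leg fully up, grows clockwise seen from above, lowering the leg 10 mm a turn; starts between 3 and 16, the foot meets the bench near 31.4. Stays where left, but a knock on the knob can turn it back. Turning freely takes about 5 N at the knob; once the foot presses, each further quarter turn adds about 75 N on the foot, 2.4 N at the knob
- crank_axis (a point): point on the crank's vertical axis, at z = 262 mm; fixed to the crank, its y axis points away from the knob
- crank_grip (a point): point inside the crank's black knob, 50 mm from crank_axis, at z = 266 mm; the knob is an upright cylinder 20 mm in diameter from z = 239 to 282 mm that spins freely on its pin (so a gripper need not turn with it); the crank's flat arm, 16 mm wide, is just below it, top at z = 237 mm
- foot: round rubber foot of the stabiliser leg, 50 mm in diameter, under the jack; origin in the middle of its sole, so its z is its height over the bench; the foot is sprung, 30 N per mm
- hook_left (a joint): folding steel hook on the front of the rail, left (+y, next to the jack), hinge at rail y = +0.095; hinge about a vertical axis; joint in rad: 0 folded flat along the rail with its tip towards rail -y, 1.57 straight out to the front against its stop; grows clockwise seen from above; starts between 0 and 0.25; a firm hinge (about 2 N at the tip), stays where left
- hook_left_seat (a point): the dip of that hook's arm where a handle hangs, z = 182 mm (top of the 8 mm round arm there), 46 mm from the hinge axis, which stands at rail x = -0.028, y = +0.095; axes fixed to the hook, -y along the arm to the tip. 22 mm beyond this point (68 mm from the hinge) the tip turns up: an upright round bar 8 mm in diameter from z = 180 mm with a red 11 mm ball on top, its top at z = 209 mm
- hook_mid (a joint): folding steel hook on the front of the rail, middle, hinge at rail y = -0.020; hinge about a vertical axis; joint in rad: 0 folded flat along the rail with its tip towards rail -y, 1.57 straight out to the front against its stop; grows clockwise seen from above; starts between 0 and 0.25; a firm hinge (about 2 N at the tip), stays where left
- hook_mid_seat (a point): the dip of that hook's arm where a handle hangs, z = 182 mm (top of the 8 mm round arm there), 46 mm from the hinge axis, which stands at rail x = -0.028, y = -0.020; axes fixed to the hook, -y along the arm to the tip. 22 mm beyond this point (68 mm from the hinge) the tip turns up: an upright round bar 8 mm in diameter from z = 180 mm with a red 11 mm ball on top, its top at z = 209 mm
- hook_right (a joint): folding steel hook on the front of the rail, right, hinge at rail y = -0.135; hinge about a vertical axis; joint in rad: 0 folded flat along the rail with its tip towards rail -y, 1.57 straight out to the front against its stop; grows clockwise seen from above; starts between 0 and 0.25; a firm hinge (about 2 N at the tip), stays where left
- hook_right_seat (a point): the dip of that hook's arm where a handle hangs, z = 182 mm (top of the 8 mm round arm there), 46 mm from the hinge axis, which stands at rail x = -0.028, y = -0.135; axes fixed to the hook, -y along the arm to the tip. 22 mm beyond this point (68 mm from the hinge) the tip turns up: an upright round bar 8 mm in diameter from z = 180 mm with a red 11 mm ball on top, its top at z = 209 mm
- basket_blue: wire basket of tissue cassettes with a blue plastic grip, 0.28 kg, may be absent. Box 46 mm (x) by 76 mm (y) by 46 mm high, origin in the middle of its underside; over it a triangular wire handle, 5 mm wire, in its y-z plane, from the ends of the box (y = +-38 mm) up to a peak at z = 105 mm; on the peak stands the grip, a tab 18 mm (x) by 9 mm (y), from z = 106 to 140 mm. It hangs from the peak, the hook passing under it along the basket's x
- basket_blue_eye (a point): peak of that basket's wire handle (middle of the wire), x = y = 0, 105 mm above its underside
- basket_green: wire basket of tissue cassettes with a green plastic grip, 0.28 kg, may be absent. Box 46 mm (x) by 76 mm (y) by 46 mm high, origin in the middle of its underside; over it a triangular wire handle, 5 mm wire, in its y-z plane, from the ends of the box (y = +-38 mm) up to a peak at z = 105 mm; on the peak stands the grip, a tab 18 mm (x) by 9 mm (y), from z = 106 to 140 mm. It hangs from the peak, the hook passing under it along the basket's x
- basket_green_eye (a point): peak of that basket's wire handle (middle of the wire), x = y = 0, 105 mm above its underside
- basket_yellow: wire basket of tissue cassettes with a yellow plastic grip, 0.28 kg, may be absent. Box 46 mm (x) by 76 mm (y) by 46 mm high, origin in the middle of its underside; over it a triangular wire handle, 5 mm wire, in its y-z plane, from the ends of the box (y = +-38 mm) up to a peak at z = 105 mm; on the peak stands the grip, a tab 18 mm (x) by 9 mm (y), from z = 106 to 140 mm. It hangs from the peak, the hook passing under it along the basket's x
- basket_yellow_eye (a point): peak of that basket's wire handle (middle of the wire), x = y = 0, 105 mm above its underside
- transfer_tray: fixed white tray 260 mm (x) by 136 mm (y), lip 12 mm high, origin in the middle of its underside on the bench; its floor, on which the baskets stand, is 4 mm above the bench
- jar_blue: blue-lidded specimen jar, 52 mm in diameter, 69 mm high, origin under its middle; bystander
- tape_roll: roll of masking tape lying flat, 80 mm in diameter, 18 mm high, origin under its middle; bystander
- timer: white bench timer, 64x68x18 mm, origin under its middle; bystander
Mind the look-alikes: they are no part of the job. What is shaped like the basket_yellow but purple is not meant.

How it is judged:
On the way, in this order (a step that is already met when the one before it is completed fails the run):
1. the drip tray is out and the stabiliser foot presses on the bench, no basket hung yet (contact force between foot and anything else above 25 N and value of joint drip_tray above 0.07 m), for 0.3 s.
2. a basket hangs on a hook ((distance between any of basket_blue_eye, basket_green_eye, basket_yellow_eye and hook_left_seat below 0.025 m or distance between any of basket_blue_eye, basket_green_eye, basket_yellow_eye and hook_mid_seat below 0.025 m or distance between any of basket_blue_eye, basket_green_eye, basket_yellow_eye and hook_right_seat below 0.025 m)), for 0.2 s.
At the end, for the whole second after the job is handed in: the drip tray is at least 70 mm out, the foot presses on the bench with more than 25 N, and every basket present hangs at rest, within 20 degrees of upright, from a hook that is turned out at least 75 degrees, its handle's peak within 25 mm of the hook's seat (all of step 1 and ((distance between basket_blue_eye and hook_left_seat below 0.025 m and value of joint hook_left above 1.3 rad) or (distance between basket_blue_eye and hook_mid_seat below 0.025 m and value of joint hook_mid above 1.3 rad) or (distance between basket_blue_eye and hook_right_seat below 0.025 m and value of joint hook_right above 1.3 rad)) and angle between each of basket_blue, basket_green, basket_yellow's own z axis and vertical below 0.35 rad and linear speed of each of basket_blue, basket_green, basket_yellow below 0.05 m/s and ((distance between basket_green_eye and hook_left_seat below 0.025 m and value of joint hook_left above 1.3 rad) or (distance between basket_green_eye and hook_mid_seat below 0.025 m and value of joint hook_mid above 1.3 rad) or (distance between basket_green_eye and hook_right_seat below 0.025 m and value of joint hook_right above 1.3 rad)) and ((distance between basket_yellow_eye and hook_left_seat below 0.025 m and value of joint hook_left above 1.3 rad) or (distance between basket_yellow_eye and hook_mid_seat below 0.025 m and value of joint hook_mid above 1.3 rad) or (distance between basket_yellow_eye and hook_right_seat below 0.025 m and value of joint hook_right above 1.3 rad))); the robot touches nothing.
It fails at once if the crank is forced: the foot presses on the bench with over 250 N (contact force between foot and anything else above 250 N).
It fails at once if the jar, the tape roll or the timer is moved by more than 40 mm (distance of any of jar_blue, tape_roll, timer from where it was at the start of the episode above 0.04 m).
Of basket_blue, basket_green, basket_yellow only 2 to 3 are there at a start; the rules pass over those that are not, and their reading is None.
At some moment in a run one of basket_blue, basket_green, basket_yellow may be knocked a few centimetres aside while the robot is not near it.
It also fails if it takes over 210 s, if anything falls off the work surface, if the arm or the gripper's body presses on something with over 40 N, if the wrist force passes 120 N, or if a joint passes its speed limit or range.

## Working session

There is one attempt and no reset: what is moved stays moved. The work goes in short steps, Python scripts to look and compute and a tool call to move; the robot and the scene stay as the last step left them, time stands still between calls to the robot, and variables do not carry over. Pictures are saved under pics/ and viewed, at most 14 in all, crops included, and the job is handed in when it is done.

Besides the shell and the picture viewer there is one more tool, called after "Emit:" in YAML: its name, and indented under it one key for each argument. send_rows: Moves the arm, as the interface text tells. Its arguments: {"type":"object","properties":{"deltas":{"type":"array"},"force":{"type":"number"}},"required":["deltas"]}

```bash
mkdir -p pics; cat > h.py <<'E'
import numpy as np, cv2
from workcell import state, capture, camera_info, close_job, grip_depth
from scipy.spatial.transform import Rotation as R
def pose():
    s=state(); T=np.eye(4); q=s['tcp_rot']; T[:3,:3]=R.from_quat([q[1],q[2],q[3],q[0]]).as_matrix(); T[:3,3]=s['ee_pos']; return T
def cam(name,T=None):
    c=camera_info(name); f=210/np.tan(np.radians(c['vfov'])/2)
    if name=='wrist': W=np.linalg.inv((pose() if T is None else T)@np.array(c['tool_from_camera']))
    else: W=np.array(c['extrinsics'])
    return f,c['cx'],c['cy'],c['k1'],W
def proj(P,C):
    f,cx,cy,k,W=C; p=np.atleast_2d(P)@W[:3,:3].T+W[:3,3]; s=p[:,:2]/p[:,2:]; r2=(s**2).sum(1,keepdims=True)
    return s*(1+k*r2)*f+[cx,cy]
def ray(uv,C):
    f,cx,cy,k,W=C; d=(np.array(uv,float)-[cx,cy])/f; s=d.copy()
    for _ in range(20): s=d/(1+k*(s@s))
    Rt=W[:3,:3].T; return -Rt@W[:3,3], Rt@np.array([s[0],s[1],1])
def atz(uv,C,z):
    o,d=ray(uv,C); return o+d*(z-o[2])/d[2]
def tri(obs):
    A=np.zeros((3,3));b=np.zeros(3)
    for uv,C in obs:
        o,d=ray(uv,C); d/=np.linalg.norm(d); M=np.eye(3)-np.outer(d,d); A+=M;b+=M@o
    return np.linalg.solve(A,b)
E
python3 - <<'E'
from h import *
np.set_printoptions(precision=3,suppress=True)
print(state(),grip_depth)
for n in('side','top','wrist'):
    cv2.imwrite(f'pics/{n}0.png',cv2.resize(capture(n),(800,600),interpolation=cv2.INTER_CUBIC)); print(n,camera_info(n))
E
```

```text
{'clock': 0.0, 'q': array([-1.223,  0.351,  1.652,  0.   ,  1.139, -0.085]), 'qd': array([ 0.001, -0.002, -0.002, -0.002,  0.001,  0.   ]), 'effort': array([  0.002, -50.61 , -29.14 ,   0.   ,   0.005,  -0.   ]), 'ee_pos': array([ 0.231, -0.499,  0.231]), 'tcp_rot': array([-0.001,  0.977,  0.215, -0.   ]), 'contact_force': array([ 0.656,  0.029, -0.671]), 'ft_torque': array([-0.028,  0.007, -0.001]), 'finger_force': 0.0, 'grip_width': 0.08541101589030621} 0.0187
side {'vfov': 42.38145065303608, 'cx': 281.364458782112, 'cy': 209.7939632167133, 'k1': -0.10503942943544015, 'extrinsics': array([[ 0.992, -0.127, -0.017, -0.534],
       [-0.073, -0.444, -0.893,  0.205],
       [ 0.106,  0.887, -0.449,  1.768],
       [ 0.   ,  0.   ,  0.   ,  1.   ]])}
top {'vfov': 47.90233095308171, 'cx': 277.05347990029645, 'cy': 203.4487315481392, 'k1': 0.03683247320168795, 'extrinsics': array([[ 0.021, -1.   ,  0.007,  0.036],
       [-0.992, -0.022, -0.127,  0.558],
       [ 0.128, -0.004, -0.992,  1.535],
       [ 0.   ,  0.   ,  0.   ,  1.   ]])}
wrist {'vfov': 62.88343304340635, 'cx': 285.05312497599033, 'cy': 211.01782911100105, 'k1': -0.04159893596033813, 'tool_from_camera': array([[-0.001, -0.952, -0.305,  0.079],
       [ 1.   , -0.   , -0.002, -0.001],
       [ 0.002, -0.305,  0.952, -0.141],
       [ 0.   ,  0.   ,  0.   ,  1.   ]])}
```

View pics/top0.png

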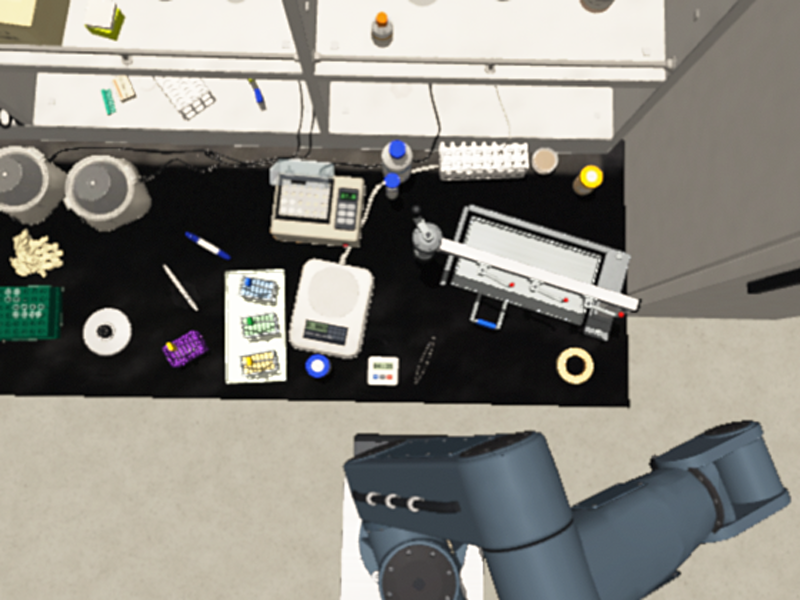

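View pics/side0.png

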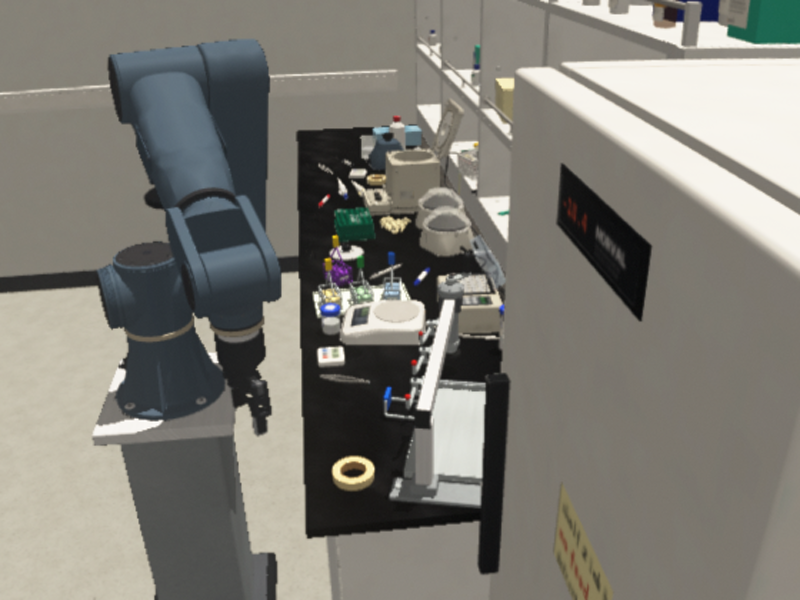

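The top view shows all three baskets on the white tray, at about (258,288), (260,325) and (260,363). The rail runs from (440,243) to (638,304), with the blue pull at (487,323), the red hook tips at (512,285), (565,300) and (620,314), and the crank near (425,225). The side view shows the same layout.

```bash
python3 - <<'E'
import cv2
im=cv2.imread('pics/top0.png'); 
from h import *
t=capture('top'); cv2.imwrite('pics/top_raw.png',t)
cv2.imwrite('pics/c1.png',cv2.resize(t[135:245,285:450],None,fx=4.8,fy=4.8,interpolation=cv2.INTER_CUBIC))
cv2.imwrite('pics/c2.png',cv2.resize(t[180:280,105:285],None,fx=4.4,fy=4.4,interpolation=cv2.INTER_CUBIC))
E
```

```text
(no output)
```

View pics/c1.png

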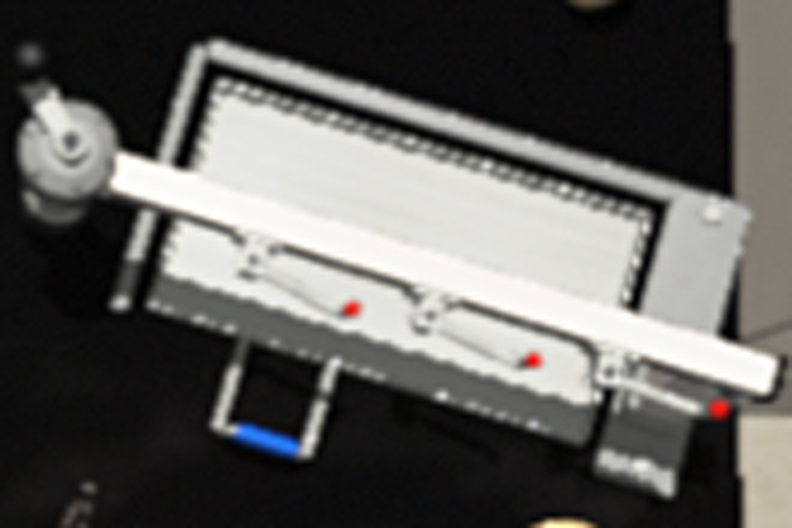

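View pics/c2.png

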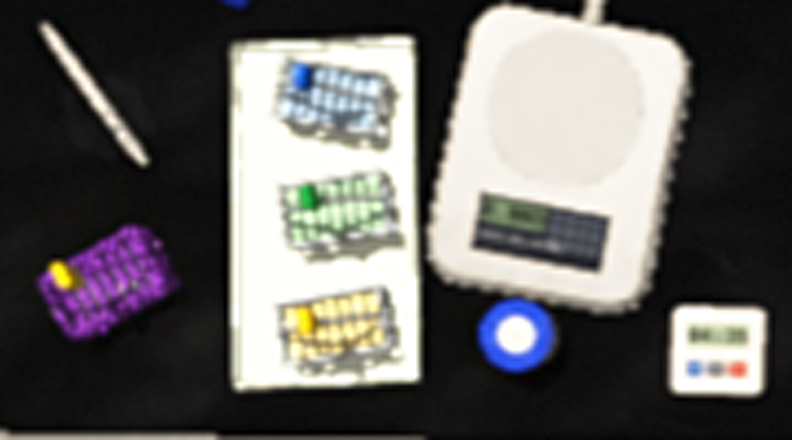

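The crop gives:
- **Rail and crank:** right rail end at (779,377), left rail end at (113,170), crank axis at (69,140), knob at (30,52), pull top at (267,440).
- **Hook balls:** (351,309), (533,360) and (718,408).
- **Basket grips (second crop):** blue (300,74), green (306,196), yellow (304,320).

```bash
cat > fit.py <<'E'
from h import *
from scipy.optimize import least_squares
np.set_printoptions(precision=4,suppress=True)
C=cam('top')
px=lambda u,v:np.array([u,v])/4.8+[285,135]
def W(p,P): # rail->world
    c,s=np.cos(p[2]),np.sin(p[2]); P=np.atleast_2d(P); return np.c_[p[0]+c*P[:,0]-s*P[:,1],p[1]+s*P[:,0]+c*P[:,1],P[:,2]]
hy=[.095,-.02,-.135]
ob=np.array([px(779,377),px(69,140),px(351,309),px(533,360),px(718,408),px(255,252),px(430,306),px(610,362)])
def model(p):
    P=[(0,-.23,.2),(0,p[6],.25)]+[(-.028-.068*np.sin(q),y-.068*np.cos(q),.203) for y,q in zip(hy,p[3:6])]+[(-.028,y,.195) for y in hy]
    return proj(W(p,P),C)
def res(p):
    w=np.array([1,1,1,1,1,.6,.6,.6])[:,None]
    r=((model(p)-ob)*w).ravel()
    a=ray(px(113,170),C); z=atz(px(113,170),C,.2); c,s=np.cos(p[2]),np.sin(p[2])
    return np.r_[r,(c*(z[0]-p[0])+s*(z[1]-p[1]))*400]
if __name__=='__main__':
    s=least_squares(res,[.55,-.25,.1,.1,.1,.1,.25]); p=s.x
    print(p,(model(p)-ob).round(1).tolist(),res(p)[-1])
    c,s_=np.cos(p[2]),np.sin(p[2])
    def loc(w): d=w[:2]-p[:2]; return np.array([c*d[0]+s_*d[1],-s_*d[0]+c*d[1]])
    z=atz(px(267,440),C,.05); print('pull',z,loc(z))
    z=atz(px(30,52),C,.282); print('knob',z,loc(z)); print('axis',W(p,[0,p[6],.262]))
    q=lambda u,v:np.array([u,v])/4.4+[105,180]
    for n,u in dict(b=(300,74),g=(306,196),y=(304,320)).items(): print(n,atz(q(*u),C,.144))
    print('jar',atz(q(516,336),C,.069),'tape',atz((402,256),C,.018),'timer',atz(q(718,350),C,.018))
    for u in [(232,42),(414,40),(420,382),(234,388)]: print(atz(q(*u),C,.012)[:2])
    for u in [(283,122),(392,142),(398,95),(290,62)]: print('bl',atz(q(*u),C,.05)[:2])
    np.save('rail.npy',p)
E
python3 fit.py
```

```text
[ 0.5839 -0.2309 -0.2815  0.1965  0.1502  0.0704  0.2265] [[-1.0, -1.2], [0.2, -0.6], [0.3, 0.2], [0.3, 0.1], [0.2, 0.1], [-0.3, 1.6], [0.2, 1.8], [0.0, 1.6]] -0.3082514239149514
pull [ 0.4828 -0.1611  0.05  ] [-0.1165  0.0389]
knob [0.6907 0.0126 0.282 ] [0.035  0.2636]
axis [[ 0.6468 -0.0134  0.262 ]]
b [0.5561 0.3698 0.144 ]
g [0.4705 0.3614 0.144 ]
y [0.3847 0.3584 0.144 ]
jar [0.3777 0.2201 0.069 ] tape [ 0.3928 -0.3688  0.018 ] timer [0.3712 0.0736 0.018 ]
[0.5978 0.4515]
[0.6026 0.3127]
[0.3427 0.297 ]
[0.3356 0.4357]
bl [0.5327 0.401 ]
bl [0.5195 0.3195]
bl [0.5549 0.3166]
bl [0.5779 0.3981]
```

```bash
cat >> h.py <<'E'
import json
def plan(pos,deg,n,jaw=-1,dp=2):
    """rows to bring TCP to pos with tool x at world angle deg, n rows"""
    T=pose(); a0=np.degrees(np.arctan2(T[1,0],T[0,0])); da=(deg-a0+180)%360-180
    d=(np.array(pos)-T[:3,3])/n; rows=[]; a=a0
    for i in range(n):
        c,s=np.cos(np.radians(a)),np.sin(np.radians(a))
        off=[c*d[0]+s*d[1], s*d[0]-c*d[1], -d[2]]
        rows.append({"jaw":jaw,"offset":[round(float(o)*100,dp) for o in off],"yaw":round(-da/n,1)}); a+=da/n
    for k in range(0,n,12): print(json.dumps(rows[k:k+12]))
rail=lambda x,y,z=0:(lambda p:np.array([p[0]+np.cos(p[2])*x-np.sin(p[2])*y,p[1]+np.sin(p[2])*x+np.cos(p[2])*y,z]))(np.load('rail.npy'))
def toolx(): return float(np.degrees(np.load('rail.npy')[2])+180)
E
python3 - <<'E'
from h import *
plan(rail(-.13,.039,.2),toolx(),18)
E
```

```text
[{"jaw": -1, "offset": [2.0, -1.17, 0.17], "yaw": -7.7}, {"jaw": -1, "offset": [2.14, -0.89, 0.17], "yaw": -7.7}, {"jaw": -1, "offset": [2.24, -0.59, 0.17], "yaw": -7.7}, {"jaw": -1, "offset": [2.3, -0.28, 0.17], "yaw": -7.7}, {"jaw": -1, "offset": [2.32, 0.03, 0.17], "yaw": -7.7}, {"jaw": -1, "offset": [2.29, 0.34, 0.17], "yaw": -7.7}, {"jaw": -1, "offset": [2.23, 0.64, 0.17], "yaw": -7.7}, {"jaw": -1, "offset": [2.12, 0.94, 0.17], "yaw": -7.7}, {"jaw": -1, "offset": [1.97, 1.21, 0.17], "yaw": -7.7}, {"jaw": -1, "offset": [1.79, 1.47, 0.17], "yaw": -7.7}, {"jaw": -1, "offset": [1.58, 1.7, 0.17], "yaw": -7.7}, {"jaw": -1, "offset": [1.34, 1.89, 0.17], "yaw": -7.7}]
[{"jaw": -1, "offset": [1.07, 2.06, 0.17], "yaw": -7.7}, {"jaw": -1, "offset": [0.78, 2.18, 0.17], "yaw": -7.7}, {"jaw": -1, "offset": [0.48, 2.27, 0.17], "yaw": -7.7}, {"jaw": -1, "offset": [0.17, 2.31, 0.17], "yaw": -7.7}, {"jaw": -1, "offset": [-0.14, 2.31, 0.17], "yaw": -7.7}, {"jaw": -1, "offset": [-0.45, 2.27, 0.17], "yaw": -7.7}]
```

Emit:
send_rows:
  deltas:
    - {"jaw":-1,"offset":[2.0,-1.2,0.17],"yaw":-7.7}
    - {"jaw":-1,"offset":[2.1,-0.9,0.17],"yaw":-7.7}
    - {"jaw":-1,"offset":[2.2,-0.6,0.17],"yaw":-7.7}
    - {"jaw":-1,"offset":[2.3,-0.3,0.17],"yaw":-7.7}
    - {"jaw":-1,"offset":[2.3,0.0,0.17],"yaw":-7.7}
    - {"jaw":-1,"offset":[2.3,0.3,0.17],"yaw":-7.7}
    - {"jaw":-1,"offset":[2.2,0.6,0.17],"yaw":-7.7}
    - {"jaw":-1,"offset":[2.1,0.9,0.17],"yaw":-7.7}
    - {"jaw":-1,"offset":[2.0,1.2,0.17],"yaw":-7.7}
    - {"jaw":-1,"offset":[1.8,1.5,0.17],"yaw":-7.7}
    - {"jaw":-1,"offset":[1.6,1.7,0.17],"yaw":-7.7}
    - {"jaw":-1,"offset":[1.3,1.9,0.17],"yaw":-7.7}

```text
clock: 1.7
ee_pos: [0.3888, -0.2707, 0.2108]
tcp_rot: [-0.0, 0.519, 0.855, 0.0]
contact_force: [-0.5, -0.7, -0.2]
grip_width: 0.0857
finger_force: 0.0
```

Emit:
send_rows:
  deltas:
    - {"jaw":-1,"offset":[1.1,2.1,0.17],"yaw":-7.7}
    - {"jaw":-1,"offset":[0.8,2.2,0.17],"yaw":-7.7}
    - {"jaw":-1,"offset":[0.5,2.3,0.17],"yaw":-7.7}
    - {"jaw":-1,"offset":[0.2,2.3,0.17],"yaw":-7.7}
    - {"jaw":-1,"offset":[-0.1,2.3,0.17],"yaw":-7.7}
    - {"jaw":-1,"offset":[-0.5,2.3,0.17],"yaw":-7.7}
    - {"jaw":-1,"offset":[0,0,0],"yaw":0}

```text
clock: 2.58
ee_pos: [0.4697, -0.156, 0.2004]
tcp_rot: [-0.0, 0.144, 0.99, 0.0]
contact_force: [-0.1, 0.1, -0.8]
grip_width: 0.0854
finger_force: 0.0
```

```bash
python3 - <<'E'
from h import *
T=pose(); np.save('T1.npy',T); im=capture('wrist'); print(T.round(3), rail(-.13,.039,.2),toolx())
cv2.imwrite('pics/w1.png',cv2.resize(im,(800,600),interpolation=cv2.INTER_CUBIC))
E
```

```text
[[-0.959  0.284 -0.     0.47 ]
 [ 0.284  0.959  0.    -0.156]
 [ 0.     0.    -1.     0.2  ]
 [ 0.     0.     0.     1.   ]] [ 0.46987478 -0.15734194  0.2       ] 163.87274969916396
```

View pics/w1.png

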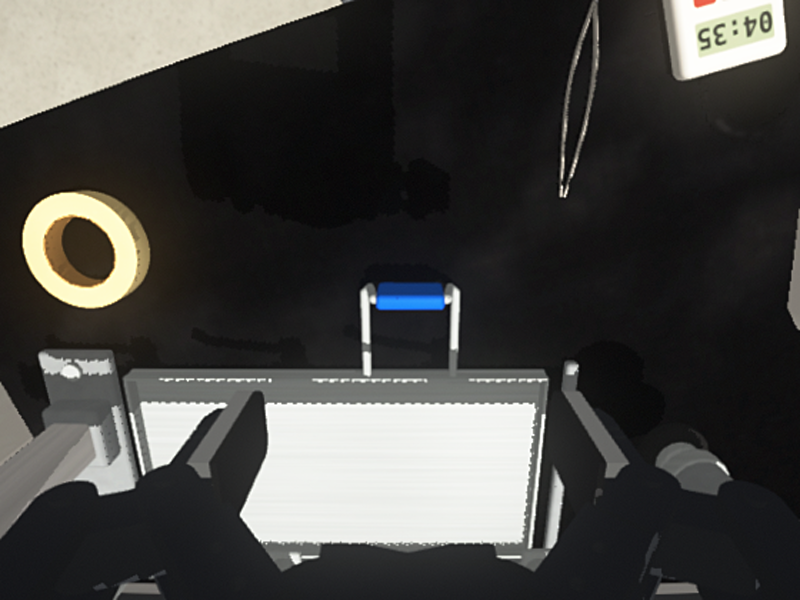

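The pull shows at (411,296), squarely aligned with the tool. The tape roll is at (86,250).

```bash
python3 - <<'E'
from h import *
T=np.load('T1.npy');C=cam('wrist',T)
for u,z in [((411,290),.05),((411,296),.05),((411,302),.04),((86,250),.018),((571,368),0.02)]:
    P=atz(np.array(u)*.7,C,z); print(P, (P-T[:3,3])@T[:3,:3])
print(rail(-.1165,.039), proj([rail(-.1165,.039,.05)],C)/.7)
E
```

```text
[ 0.47801676 -0.15449692  0.05      ] [-0.00765251  0.00378221  0.15044696]
[ 0.48174383 -0.15559524  0.05      ] [-0.01153804  0.00378827  0.15044537]
[ 0.48858252 -0.15751925  0.04      ] [-0.01864564  0.00388572  0.16044247]
[ 0.39644313 -0.36118054  0.018     ] [ 0.01181313 -0.21756502  0.18242925]
[ 0.5758664  -0.06234809  0.02      ] [-0.07529525  0.11993414  0.18043274]
[ 0.48284352 -0.16109185  0.        ] [[403.04068612 300.0233283 ]]
```

Emit:
send_rows:
  deltas:
    - {"jaw":-1,"offset":[-0.6,0.2,4],"yaw":0}
    - {"jaw":-1,"offset":[-0.6,0.2,4],"yaw":0}
    - {"jaw":-1,"offset":[0,0,4],"yaw":0}
    - {"jaw":-1,"offset":[0,0,4],"yaw":0}
    - {"jaw":-1,"offset":[0,0,1.6],"yaw":0}
    - {"jaw":0.6,"offset":[0,0,0],"yaw":0}
    - {"jaw":0.6,"offset":[0,0,0],"yaw":0}
    - {"jaw":0.6,"offset":[0,0,0],"yaw":0}
    - {"jaw":0.6,"offset":[0,0,0],"yaw":0}
    - {"jaw":0.6,"offset":[0,0,0],"yaw":0}
    - {"jaw":0.6,"offset":[0,0,0],"yaw":0}
  force: 30

```text
clock: 4.0
ee_pos: [0.4831, -0.1582, 0.0265]
tcp_rot: [0.002, 0.144, 0.99, -0.001]
contact_force: [-3.3, -11.5, 4.6]
grip_width: 0.0431
finger_force: 31.9
```

Emit:
send_rows:
  deltas:
    - {"jaw":0.6,"offset":[1.5,0.1,0],"yaw":0}
    - {"jaw":0.6,"offset":[1.5,0,0],"yaw":0}
    - {"jaw":0.6,"offset":[1.5,0,0],"yaw":0}
    - {"jaw":0.6,"offset":[1.5,0,0],"yaw":0}
    - {"jaw":0.6,"offset":[1.5,0,0],"yaw":0}
    - {"jaw":0.6,"offset":[1.0,0,0],"yaw":0}
    - {"jaw":0.6,"offset":[0.3,0,0],"yaw":0}
    - {"jaw":0.6,"offset":[0,0,0],"yaw":0}
    - {"jaw":0.6,"offset":[0,0,0],"yaw":0}

```text
clock: 5.12
ee_pos: [0.4032, -0.1343, 0.0268]
tcp_rot: [0.007, 0.144, 0.99, -0.003]
contact_force: [11.7, -27.2, -14.8]
grip_width: 0.0434
finger_force: 36.4
```

Emit:
send_rows:
  deltas:
    - {"jaw":0.2,"offset":[0,0,0],"yaw":0}
    - {"jaw":-1,"offset":[0,0,0],"yaw":0}
    - {"jaw":-1,"offset":[0,0,0],"yaw":0}
    - {"jaw":-1,"offset":[0,0,-1],"yaw":0}
    - {"jaw":-1,"offset":[0,0,-3],"yaw":0}
    - {"jaw":-1,"offset":[0,0,-5],"yaw":0}
    - {"jaw":-1,"offset":[0,0,-6],"yaw":0}
    - {"jaw":-1,"offset":[0,0,-6],"yaw":0}
    - {"jaw":-1,"offset":[0,0,-6],"yaw":0}
    - {"jaw":-1,"offset":[0,0,-6],"yaw":0}
    - {"jaw":-1,"offset":[0,0,-2],"yaw":0}
    - {"jaw":-1,"offset":[0,0,0],"yaw":0}

```text
clock: 6.62
ee_pos: [0.3978, -0.1301, 0.3762]
tcp_rot: [0.001, 0.144, 0.99, -0.0]
contact_force: [0.4, 1.6, -0.6]
grip_width: 0.0853
finger_force: 0.0
```

```bash
python3 - <<'E'
from h import *
print(state()['contact_force']);plan([.642,-.010,.37],163.9,8)
T=pose(); np.save('T2.npy',T); im=capture('wrist'); cv2.imwrite('pics/w2.png',cv2.resize(im,(800,600),interpolation=cv2.INTER_CUBIC))
E
```

```text
[ 0.35563618  1.56432864 -0.64246308]
[{"jaw": -1, "offset": [-2.5, 2.31, 0.08], "yaw": -0.1}, {"jaw": -1, "offset": [-2.5, 2.31, 0.08], "yaw": -0.1}, {"jaw": -1, "offset": [-2.5, 2.3, 0.08], "yaw": -0.1}, {"jaw": -1, "offset": [-2.5, 2.3, 0.08], "yaw": -0.1}, {"jaw": -1, "offset": [-2.51, 2.3, 0.08], "yaw": -0.1}, {"jaw": -1, "offset": [-2.51, 2.3, 0.08], "yaw": -0.1}, {"jaw": -1, "offset": [-2.51, 2.29, 0.08], "yaw": -0.1}, {"jaw": -1, "offset": [-2.51, 2.29, 0.08], "yaw": -0.1}]
```

Emit:
send_rows:
  deltas:
    - {"jaw":-1,"offset":[-2.5,2.3,0],"yaw":0}
    - {"jaw":-1,"offset":[-2.5,2.3,0],"yaw":0}
    - {"jaw":-1,"offset":[-2.5,2.3,0],"yaw":0}
    - {"jaw":-1,"offset":[-2.5,2.3,0],"yaw":0}
    - {"jaw":-1,"offset":[-2.5,2.3,0],"yaw":0}
    - {"jaw":-1,"offset":[-2.5,2.3,0],"yaw":0}
    - {"jaw":-1,"offset":[-2.5,2.3,0],"yaw":0}
    - {"jaw":-1,"offset":[-2.5,2.3,0],"yaw":0}
    - {"jaw":-1,"offset":[0,0,0],"yaw":0}

```text
clock: 7.8
ee_pos: [0.6427, -0.0101, 0.3718]
tcp_rot: [-0.002, 0.144, 0.99, -0.0]
contact_force: [-0.3, 0.2, -1.1]
grip_width: 0.0855
finger_force: 0.0
```

```bash
python3 - <<'E'
from h import *
T=pose(); np.save('T3.npy',T); im=capture('wrist'); cv2.imwrite('pics/w3.png',cv2.resize(im,(800,600),interpolation=cv2.INTER_CUBIC)); print(T[:3,3])
E
```

```text
[ 0.64266759 -0.0101355   0.37176254]
```

View pics/w3.png

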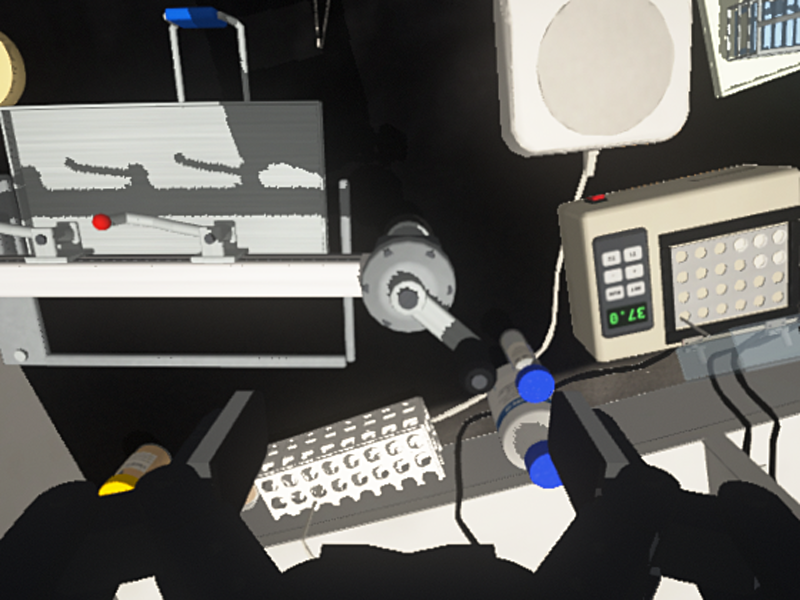

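The wrist view shows the tray out, the crank hub at (408,296) and the knob top at (480,381). The left hook's hinge is at (210,238) with its ball at (101,222), and the rail top edges are at rows 262 and 297.

```bash
cat > fit2.py <<'E'
from fit import *
T=np.load('T3.npy');C3=cam('wrist',T)
k=atz(np.array((480,381))*.7,C3,.282)
for z in(.24,.25,.262): a=atz(np.array((408,296))*.7,C3,z); print('axis',z,a,np.linalg.norm((k-a)[:2]))
print('knob',k, 'top', atz(px(30,52),C,.282), atz(px(69,140),C,.25))
print('tri axis',tri([(np.array((408,296))*.7,C3),(px(69,140),C)]),'knob',tri([(np.array((480,381))*.7,C3),(px(30,52),C)]))
p=np.load('rail.npy')
print('ball L', tri([(np.array((101,222))*.7,C3),(px(351,309),C)]))
for u in [(60,262),(340,262),(60,297),(340,297)]:
    w=atz(np.array(u)*.7,C3,.2); d=w[:2]-p[:2]; c,s=np.cos(p[2]),np.sin(p[2]); print('edge',w, c*d[0]+s*d[1],-s*d[0]+c*d[1])
w=atz(np.array((210,238))*.7,C3,.19); d=w[:2]-p[:2];print('hinge',c*d[0]+s*d[1],-s*d[0]+c*d[1])
w=atz(np.array((207,16))*.7,C3,.05); d=w[:2]-p[:2];print('pull',c*d[0]+s*d[1],-s*d[0]+c*d[1])
E
python3 fit2.py
```

```text
axis 0.24 [ 0.6482 -0.0099  0.24  ] 0.05039652168238126
axis 0.25 [ 0.6453 -0.0091  0.25  ] 0.05247410703473263
axis 0.262 [ 0.6419 -0.0081  0.262 ] 0.055081564676760814
knob [0.6912 0.0164 0.282 ] top [0.6907 0.0126 0.282 ] [ 0.6451 -0.0129  0.25  ]
tri axis [ 0.6495 -0.0121  0.2331] knob [0.6893 0.0146 0.2864]
ball L [ 0.5543 -0.193   0.1943]
edge [ 0.5708 -0.229   0.2   ] -0.013138367346374663 -0.0017536908000245674
edge [ 0.6249 -0.0493  0.2   ] -0.011101135203440422 0.18588754299033647
edge [ 0.5927 -0.2409  0.2   ] 0.011213769950072248 -0.0071496302657591045
edge [ 0.6475 -0.057   0.2   ] 0.012794127710322983 0.18473477730469706
hinge -0.026091260824166018 0.09809940870064882
pull -0.1931337427886519 0.06057959404834132
```

```bash
python3 - <<'E'
from h import *
np.set_printoptions(precision=3,suppress=True)
C=cam('top');C3=cam('wrist',np.load('T3.npy'))
for a,b in [((392,181),(535,383)),((397,150),(549,466))]: print(tri([(np.array(a)*.7,C),(np.array(b)*.7,C3)]))
plan([.690,.0135,.30],163.9,3)
E
```

```text
[0.792 0.064 0.122]
[0.852 0.054 0.159]
[{"jaw": -1, "offset": [-1.31, 1.23, 2.41], "yaw": -0.2}, {"jaw": -1, "offset": [-1.31, 1.23, 2.41], "yaw": -0.2}, {"jaw": -1, "offset": [-1.31, 1.22, 2.41], "yaw": -0.2}]
```

Emit:
send_rows:
  deltas:
    - {"jaw":-0.2,"offset":[-1.3,1.2,1],"yaw":0}
    - {"jaw":-0.2,"offset":[-1.3,1.2,1],"yaw":0}
    - {"jaw":-0.2,"offset":[-1.3,1.2,2],"yaw":0}
    - {"jaw":-0.2,"offset":[0,0,3],"yaw":0}
    - {"jaw":-0.2,"offset":[0,0,3],"yaw":0}
    - {"jaw":-0.2,"offset":[0,0,2.3],"yaw":0}
    - {"jaw":0.8,"offset":[0,0,0],"yaw":0}
    - {"jaw":0.8,"offset":[0,0,0],"yaw":0}
    - {"jaw":0.8,"offset":[0,0,0],"yaw":0}
    - {"jaw":0.8,"offset":[0,0,0],"yaw":0}
    - {"jaw":0.8,"offset":[0,0,0],"yaw":0}
    - {"jaw":0.8,"offset":[0,0,0],"yaw":0}
  force: 30

```text
clock: 9.35
ee_pos: [0.6903, 0.0126, 0.2523]
tcp_rot: [0.001, 0.144, 0.99, 0.0]
contact_force: [3.8, 3.2, -4.7]
grip_width: 0.0188
finger_force: 30.7
```

```bash
cat >> h.py <<'E'
def circ(a0,step,n,r=5.0,jaw=.8,th=163.9):
    c,s=np.cos(np.radians(th)),np.sin(np.radians(th)); rows=[]
    for i in range(n):
        a,b=np.radians(a0-step*i),np.radians(a0-step*(i+1)); d=r*np.array([np.cos(b)-np.cos(a),np.sin(b)-np.sin(a)])
        rows.append({"jaw":jaw,"offset":[round(float(c*d[0]+s*d[1]),2),round(float(s*d[0]-c*d[1]),2),0],"yaw":0})
    print(json.dumps(rows))
E
python3 -c "
from h import *
circ(30.7,30,12)"
```

```text
[{"jaw": 0.8, "offset": [-1.36, -2.2, 0], "yaw": 0}, {"jaw": 0.8, "offset": [-0.08, -2.59, 0], "yaw": 0}, {"jaw": 0.8, "offset": [1.22, -2.28, 0], "yaw": 0}, {"jaw": 0.8, "offset": [2.2, -1.36, 0], "yaw": 0}, {"jaw": 0.8, "offset": [2.59, -0.08, 0], "yaw": 0}, {"jaw": 0.8, "offset": [2.28, 1.22, 0], "yaw": 0}, {"jaw": 0.8, "offset": [1.36, 2.2, 0], "yaw": 0}, {"jaw": 0.8, "offset": [0.08, 2.59, 0], "yaw": 0}, {"jaw": 0.8, "offset": [-1.22, 2.28, 0], "yaw": 0}, {"jaw": 0.8, "offset": [-2.2, 1.36, 0], "yaw": 0}, {"jaw": 0.8, "offset": [-2.59, 0.08, 0], "yaw": 0}, {"jaw": 0.8, "offset": [-2.28, -1.22, 0], "yaw": 0}]
```

First a third of a turn, reading the force.

Emit:
send_rows:
  deltas:
    - {"jaw":0.8,"offset":[-1.36,-2.2,0],"yaw":0}
    - {"jaw":0.8,"offset":[-0.08,-2.6,0],"yaw":0}

```text
clock: 9.6
ee_pos: [0.69, -0.0373, 0.2519]
tcp_rot: [-0.0, 0.144, 0.99, 0.001]
contact_force: [-13.4, 13.6, 0.7]
grip_width: 0.019
finger_force: 31.5
```

Emit:
send_rows:
  deltas:
    - {"jaw":0.8,"offset":[1.22,-2.28,0],"yaw":0}
    - {"jaw":0.8,"offset":[2.2,-1.36,0],"yaw":0}

```text
clock: 9.85
ee_pos: [0.6465, -0.062, 0.252]
tcp_rot: [0.0, 0.145, 0.989, 0.002]
contact_force: [4.4, 25.5, -2.7]
grip_width: 0.0191
finger_force: 31.7
```

Emit:
send_rows:
  deltas:
    - {"jaw":0.8,"offset":[2.6,-0.08,0],"yaw":0}
    - {"jaw":0.8,"offset":[2.28,1.22,0],"yaw":0}

```text
clock: 10.1
ee_pos: [0.6035, -0.0382, 0.2523]
tcp_rot: [0.002, 0.145, 0.989, 0.0]
contact_force: [23.5, 9.9, -14.4]
grip_width: 0.019
finger_force: 30.9
```

Emit:
send_rows:
  deltas:
    - {"jaw":0.8,"offset":[1.36,2.2,0],"yaw":0}
    - {"jaw":0.8,"offset":[0.08,2.6,0],"yaw":0}
    - {"jaw":0.8,"offset":[-1.22,2.28,0],"yaw":0}

```text
clock: 10.48
ee_pos: [0.6196, 0.0314, 0.2524]
tcp_rot: [-0.002, 0.144, 0.99, -0.0]
contact_force: [0.2, -9.4, -4.0]
grip_width: 0.0191
finger_force: 31.7
```

Emit:
send_rows:
  deltas:
    - {"jaw":0.8,"offset":[-2.2,1.36,0],"yaw":0}
    - {"jaw":0.8,"offset":[-2.6,0.08,0],"yaw":0}
    - {"jaw":0.8,"offset":[-2.28,-1.22,0],"yaw":0}

```text
clock: 10.85
ee_pos: [0.6902, 0.0136, 0.2522]
tcp_rot: [-0.0, 0.144, 0.99, 0.001]
contact_force: [-13.6, -1.7, 2.0]
grip_width: 0.0192
finger_force: 32.5
```

Emit:
send_rows:
  deltas:
    - {"jaw":0.8,"offset":[-1.36,-2.2,0],"yaw":0}
    - {"jaw":0.8,"offset":[-0.08,-2.6,0],"yaw":0}
    - {"jaw":0.8,"offset":[1.22,-2.28,0],"yaw":0}

```text
clock: 11.22
ee_pos: [0.6712, -0.0556, 0.2521]
tcp_rot: [-0.001, 0.144, 0.99, 0.001]
contact_force: [-7.3, 22.8, 3.0]
grip_width: 0.0191
finger_force: 32.8
```

Emit:
send_rows:
  deltas:
    - {"jaw":0.8,"offset":[2.2,-1.36,0],"yaw":0}
    - {"jaw":0.8,"offset":[2.6,-0.08,0],"yaw":0}
    - {"jaw":0.8,"offset":[2.28,1.22,0],"yaw":0}

```text
clock: 11.6
ee_pos: [0.6035, -0.0383, 0.2524]
tcp_rot: [0.002, 0.145, 0.989, 0.0]
contact_force: [23.6, 9.3, -12.1]
grip_width: 0.0188
finger_force: 31.4
```

Emit:
send_rows:
  deltas:
    - {"jaw":0.8,"offset":[1.36,2.2,0],"yaw":0}
    - {"jaw":0.8,"offset":[0.08,2.6,0],"yaw":0}
    - {"jaw":0.8,"offset":[-1.22,2.28,0],"yaw":0}

```text
clock: 11.98
ee_pos: [0.6195, 0.0312, 0.2524]
tcp_rot: [-0.002, 0.144, 0.99, -0.0]
contact_force: [-0.4, -7.8, -2.9]
grip_width: 0.0192
finger_force: 32.2
```

Emit:
send_rows:
  deltas:
    - {"jaw":0.8,"offset":[-2.2,1.36,0],"yaw":0}
    - {"jaw":0.8,"offset":[-2.6,0.08,0],"yaw":0}
    - {"jaw":0.8,"offset":[-2.28,-1.22,0],"yaw":0}

```text
clock: 12.35
ee_pos: [0.6902, 0.0134, 0.2523]
tcp_rot: [-0.0, 0.144, 0.99, 0.001]
contact_force: [-13.6, -2.3, 2.6]
grip_width: 0.0189
finger_force: 32.8
```

Emit:
send_rows:
  deltas:
    - {"jaw":0.8,"offset":[-1.36,-2.2,0],"yaw":0}
    - {"jaw":0.8,"offset":[-0.08,-2.6,0],"yaw":0}
    - {"jaw":0.8,"offset":[1.22,-2.28,0],"yaw":0}

```text
clock: 12.72
ee_pos: [0.671, -0.0557, 0.2521]
tcp_rot: [-0.001, 0.144, 0.99, 0.001]
contact_force: [-8.8, 24.5, 2.8]
grip_width: 0.0192
finger_force: 33.3
```

Emit:
send_rows:
  deltas:
    - {"jaw":0.8,"offset":[2.2,-1.36,0],"yaw":0}
    - {"jaw":0.8,"offset":[2.6,-0.08,0],"yaw":0}
    - {"jaw":0.8,"offset":[2.28,1.22,0],"yaw":0}

```text
clock: 13.1
ee_pos: [0.6035, -0.0383, 0.2524]
tcp_rot: [0.002, 0.145, 0.989, 0.0]
contact_force: [24.6, 10.0, -12.4]
grip_width: 0.0186
finger_force: 31.8
```

Emit:
send_rows:
  deltas:
    - {"jaw":0.8,"offset":[1.36,2.2,0],"yaw":0}
    - {"jaw":0.8,"offset":[0.08,2.6,0],"yaw":0}
    - {"jaw":0.8,"offset":[-1.22,2.28,0],"yaw":0}

```text
clock: 13.48
ee_pos: [0.6194, 0.0311, 0.2524]
tcp_rot: [-0.002, 0.144, 0.99, -0.0]
contact_force: [0.5, -8.7, -3.3]
grip_width: 0.0189
finger_force: 32.6
```

Emit:
send_rows:
  deltas:
    - {"jaw":0.8,"offset":[-2.2,1.36,0],"yaw":0}
    - {"jaw":0.8,"offset":[-2.6,0.08,0],"yaw":0}
    - {"jaw":0.8,"offset":[-2.28,-1.22,0],"yaw":0}

```text
clock: 13.85
ee_pos: [0.6902, 0.0135, 0.2523]
tcp_rot: [0.0, 0.143, 0.99, 0.001]
contact_force: [-11.7, -0.1, 2.7]
grip_width: 0.0188
finger_force: 33.1
```

Emit:
send_rows:
  deltas:
    - {"jaw":0.8,"offset":[-1.36,-2.2,0],"yaw":0}
    - {"jaw":0.8,"offset":[-0.08,-2.6,0],"yaw":0}
    - {"jaw":0.8,"offset":[1.22,-2.28,0],"yaw":0}

```text
clock: 14.22
ee_pos: [0.6709, -0.0558, 0.2521]
tcp_rot: [-0.001, 0.144, 0.99, 0.001]
contact_force: [-7.8, 23.6, 3.5]
grip_width: 0.019
finger_force: 33.6
```

Emit:
send_rows:
  deltas:
    - {"jaw":0.8,"offset":[2.2,-1.36,0],"yaw":0}
    - {"jaw":0.8,"offset":[2.6,-0.08,0],"yaw":0}
    - {"jaw":0.8,"offset":[2.28,1.22,0],"yaw":0}

```text
clock: 14.6
ee_pos: [0.6035, -0.0384, 0.2524]
tcp_rot: [0.002, 0.145, 0.989, 0.0]
contact_force: [25.7, 9.2, -12.7]
grip_width: 0.0188
finger_force: 32.0
```

Emit:
send_rows:
  deltas:
    - {"jaw":0.8,"offset":[1.36,2.2,0],"yaw":0}
    - {"jaw":0.8,"offset":[0.08,2.6,0],"yaw":0}
    - {"jaw":0.8,"offset":[-1.22,2.28,0],"yaw":0}

```text
clock: 14.98
ee_pos: [0.6193, 0.0311, 0.2524]
tcp_rot: [-0.002, 0.144, 0.99, -0.0]
contact_force: [-0.9, -8.0, -1.3]
grip_width: 0.0188
finger_force: 32.8
```

Emit:
send_rows:
  deltas:
    - {"jaw":0.8,"offset":[-2.2,1.36,0],"yaw":0}
    - {"jaw":0.8,"offset":[-2.6,0.08,0],"yaw":0}
    - {"jaw":0.8,"offset":[-2.28,-1.22,0],"yaw":0}

```text
clock: 15.35
ee_pos: [0.6901, 0.0134, 0.2523]
tcp_rot: [-0.0, 0.144, 0.99, 0.001]
contact_force: [-12.9, -1.5, 3.0]
grip_width: 0.0188
finger_force: 33.3
```

Emit:
send_rows:
  deltas:
    - {"jaw":0.8,"offset":[-1.36,-2.2,0],"yaw":0}
    - {"jaw":0.8,"offset":[-0.08,-2.6,0],"yaw":0}
    - {"jaw":0.8,"offset":[1.22,-2.28,0],"yaw":0}

```text
clock: 15.72
ee_pos: [0.6708, -0.0558, 0.2521]
tcp_rot: [-0.001, 0.144, 0.99, 0.001]
contact_force: [-7.8, 25.4, 4.2]
grip_width: 0.0186
finger_force: 33.8
```

Emit:
send_rows:
  deltas:
    - {"jaw":0.8,"offset":[2.2,-1.36,0],"yaw":0}
    - {"jaw":0.8,"offset":[2.6,-0.08,0],"yaw":0}
    - {"jaw":0.8,"offset":[2.28,1.22,0],"yaw":0}

```text
clock: 16.1
ee_pos: [0.6035, -0.0385, 0.2524]
tcp_rot: [0.002, 0.145, 0.989, 0.0]
contact_force: [26.0, 10.0, -12.0]
grip_width: 0.019
finger_force: 32.1
```

Emit:
send_rows:
  deltas:
    - {"jaw":0.8,"offset":[1.36,2.2,0],"yaw":0}
    - {"jaw":0.8,"offset":[0.08,2.6,0],"yaw":0}
    - {"jaw":0.8,"offset":[-1.22,2.28,0],"yaw":0}

```text
clock: 16.48
ee_pos: [0.6189, 0.0307, 0.2525]
tcp_rot: [-0.002, 0.144, 0.99, -0.001]
contact_force: [-5.0, -6.7, -0.2]
grip_width: 0.0189
finger_force: 33.1
```

Emit:
send_rows:
  deltas:
    - {"jaw":0.8,"offset":[-2.2,1.36,0],"yaw":0}
    - {"jaw":0.8,"offset":[-2.6,0.08,0],"yaw":0}
    - {"jaw":0.8,"offset":[-2.28,-1.22,0],"yaw":0}

```text
clock: 16.85
ee_pos: [0.6898, 0.0143, 0.2524]
tcp_rot: [-0.0, 0.143, 0.99, 0.001]
contact_force: [-13.3, 4.6, 3.3]
grip_width: 0.0192
finger_force: 33.5
```

Emit:
send_rows:
  deltas:
    - {"jaw":0.8,"offset":[2.28,1.22,0],"yaw":0}
    - {"jaw":0.8,"offset":[2.6,-0.08,0],"yaw":0}
    - {"jaw":0.8,"offset":[0,0,0],"yaw":0}
    - {"jaw":0.8,"offset":[0,0,0],"yaw":0}

```text
clock: 17.35
ee_pos: [0.6444, 0.0385, 0.2523]
tcp_rot: [-0.002, 0.144, 0.99, 0.001]
contact_force: [-9.0, 12.2, 3.2]
grip_width: 0.0192
finger_force: 33.5
```

Emit:
send_rows:
  deltas:
    - {"jaw":0.5,"offset":[0,0,0],"yaw":0}
    - {"jaw":0.0,"offset":[0,0,0],"yaw":0}
    - {"jaw":0.0,"offset":[0,0,0],"yaw":0}
    - {"jaw":0.0,"offset":[0,0,0],"yaw":0}
    - {"jaw":0.0,"offset":[0,0,-1],"yaw":0}
    - {"jaw":0.0,"offset":[0,0,-3],"yaw":0}
    - {"jaw":0.0,"offset":[0,0,-4],"yaw":0}
    - {"jaw":0.0,"offset":[0,0,-4],"yaw":0}

```text
clock: 18.35
ee_pos: [0.6462, 0.0371, 0.3738]
tcp_rot: [0.0, 0.144, 0.99, 0.0]
contact_force: [0.2, -0.1, 0.2]
grip_width: 0.0431
finger_force: 0.0
```

```bash
python3 - <<'E'
from h import *
T=pose(); im=capture('wrist'); cv2.imwrite('pics/w4.png',cv2.resize(im,(800,600),interpolation=cv2.INTER_CUBIC)); print(T[:3,3])
E
```

```text
[0.6462142  0.03707877 0.37376535]
```

```bash
cat >> h.py <<'E'
HY=dict(l=.095,m=-.02,r=-.135)
def tip(h,q,z): return rail(-.028-.068*np.sin(q),HY[h]-.068*np.cos(q),z)
def arc(h,q0,q1,n,jaw=.9):
    # tool axes: x=-rail x, y=rail y
    out=[]
    for a,b in zip(np.linspace(q0,q1,n+1)[:-1],np.linspace(q0,q1,n+1)[1:]):
        out.append({"jaw":jaw,"offset":[round(6.8*(np.sin(b)-np.sin(a)),1),round(-6.8*(np.cos(b)-np.cos(a)),1),0],"yaw":0})
    print(json.dumps(out))
E
python3 - <<'E'
from h import *
C=cam('top'); px=lambda u,v:np.array([u,v])/4.8+[285,135]
q=np.load('rail.npy')[3:6]
for h,u,a in zip('lmr',[(351,309),(533,360),(718,408)],q): print(h,atz(px(*u),C,.206),tip(h,a,0),a); arc(h,a,1.6,5)
plan(tip('l',q[0],.25),toolx(),9,jaw=.3)
E
```

```text
l [ 0.55220661 -0.1907688   0.206     ] [ 0.55213889 -0.19225838  0.        ] 0.19647378078433023
[{"jaw": 0.9, "offset": [1.8, 0.6, 0], "yaw": 0}, {"jaw": 0.9, "offset": [1.6, 1.1, 0], "yaw": 0}, {"jaw": 0.9, "offset": [1.2, 1.5, 0], "yaw": 0}, {"jaw": 0.9, "offset": [0.7, 1.8, 0], "yaw": 0}, {"jaw": 0.9, "offset": [0.2, 1.9, 0], "yaw": 0}]
m [ 0.52303553 -0.30249707  0.206     ] [ 0.52302156 -0.30411492  0.        ] 0.15020137004445747
[{"jaw": 0.9, "offset": [1.9, 0.6, 0], "yaw": 0}, {"jaw": 0.9, "offset": [1.6, 1.1, 0], "yaw": 0}, {"jaw": 0.9, "offset": [1.3, 1.5, 0], "yaw": 0}, {"jaw": 0.9, "offset": [0.8, 1.8, 0], "yaw": 0}, {"jaw": 0.9, "offset": [0.2, 2.0, 0], "yaw": 0}]
r [ 0.49597915 -0.41507039  0.206     ] [ 0.49608915 -0.4166598   0.        ] 0.07044219547860532
[{"jaw": 0.9, "offset": [2.0, 0.5, 0], "yaw": 0}, {"jaw": 0.9, "offset": [1.8, 1.0, 0], "yaw": 0}, {"jaw": 0.9, "offset": [1.4, 1.5, 0], "yaw": 0}, {"jaw": 0.9, "offset": [0.9, 1.9, 0], "yaw": 0}, {"jaw": 0.9, "offset": [0.3, 2.1, 0], "yaw": 0}]
[{"jaw": 0.3, "offset": [0.28, -2.74, 1.44], "yaw": -0.1}, {"jaw": 0.3, "offset": [0.29, -2.74, 1.44], "yaw": -0.1}, {"jaw": 0.3, "offset": [0.29, -2.74, 1.44], "yaw": -0.1}, {"jaw": 0.3, "offset": [0.29, -2.74, 1.44], "yaw": -0.1}, {"jaw": 0.3, "offset": [0.29, -2.74, 1.44], "yaw": -0.1}, {"jaw": 0.3, "offset": [0.3, -2.74, 1.44], "yaw": -0.1}, {"jaw": 0.3, "offset": [0.3, -2.74, 1.44], "yaw": -0.1}, {"jaw": 0.3, "offset": [0.3, -2.74, 1.44], "yaw": -0.1}, {"jaw": 0.3, "offset": [0.3, -2.74, 1.44], "yaw": -0.1}]
```

View pics/w4.png

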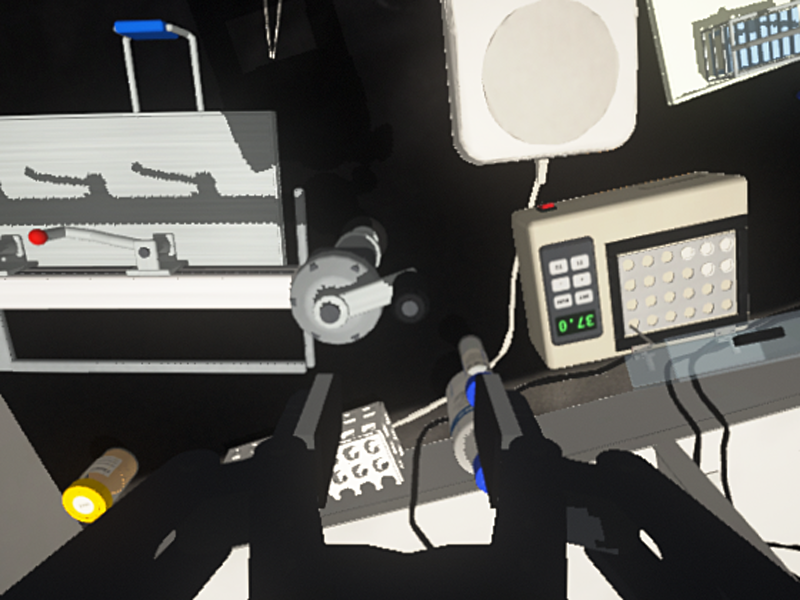

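The picture shows the crank knob released at (409,308), the foot low at about (365,238) and the tray out. Next is the left hook: move over it, descend, grip the ball and swing it out.

Emit:
send_rows:
  deltas:
    - {"jaw":0.3,"offset":[0.4,-4.1,0],"yaw":0}
    - {"jaw":0.3,"offset":[0.4,-4.1,0],"yaw":0}
    - {"jaw":0.3,"offset":[0.4,-4.1,0],"yaw":0}
    - {"jaw":0.3,"offset":[0.5,-4.1,0],"yaw":0}
    - {"jaw":0.3,"offset":[0.5,-4.1,0],"yaw":0}
    - {"jaw":0.3,"offset":[0.4,-4.1,0],"yaw":0}
    - {"jaw":0.3,"offset":[0,0,5],"yaw":0}
    - {"jaw":0.3,"offset":[0,0,5],"yaw":0}
    - {"jaw":0.3,"offset":[0,0,3],"yaw":0}
    - {"jaw":0.3,"offset":[0,0,0],"yaw":0}

```text
clock: 19.65
ee_pos: [0.5504, -0.191, 0.2405]
tcp_rot: [-0.002, 0.144, 0.99, 0.0]
contact_force: [0.6, -0.1, 1.1]
grip_width: 0.0302
finger_force: 0.0
```

```bash
python3 - <<'E'
from h import *
print(state()['grip_width'], state()['ee_pos']);plan(tip('l',.196,.189)+[0,.001,0],toolx(),2,jaw=.3)
E
```

```text
0.030210969859691243 [ 0.5503985  -0.19096995  0.24045833]
[{"jaw": 0.3, "offset": [-0.09, 0.01, 2.57], "yaw": -0.2}, {"jaw": 0.3, "offset": [-0.09, 0.01, 2.57], "yaw": -0.2}]
```

Emit:
send_rows:
  deltas:
    - {"jaw":0.3,"offset":[-0.1,0,2.6],"yaw":0}
    - {"jaw":0.3,"offset":[0,0,2.5],"yaw":0}
    - {"jaw":0.95,"offset":[0,0,0],"yaw":0}
    - {"jaw":0.95,"offset":[0,0,0],"yaw":0}
    - {"jaw":0.95,"offset":[0,0,0],"yaw":0}
    - {"jaw":0.95,"offset":[0,0,0],"yaw":0}
  force: 25

```text
clock: 20.4
ee_pos: [0.5529, -0.1892, 0.1913]
tcp_rot: [0.0, 0.144, 0.99, 0.002]
contact_force: [8.1, 13.8, -14.4]
grip_width: 0.0085
finger_force: 24.3
```

Emit:
send_rows:
  deltas:
    - {"jaw":0.95,"offset":[1.8,0.6,0],"yaw":0}
    - {"jaw":0.95,"offset":[1.6,1.1,0],"yaw":0}
    - {"jaw":0.95,"offset":[1.2,1.5,0],"yaw":0}
    - {"jaw":0.95,"offset":[0.7,1.8,0],"yaw":0}
    - {"jaw":0.95,"offset":[0.2,1.9,0],"yaw":0}
    - {"jaw":0.95,"offset":[0,0.2,0],"yaw":0}
    - {"jaw":0.95,"offset":[0,0,0],"yaw":0}

```text
clock: 21.28
ee_pos: [0.5181, -0.1083, 0.1919]
tcp_rot: [-0.002, 0.144, 0.99, -0.001]
contact_force: [-13.3, -6.5, -1.3]
grip_width: 0.0085
finger_force: 24.8
```

Emit:
send_rows:
  deltas:
    - {"jaw":0.3,"offset":[0,0,0],"yaw":0}
    - {"jaw":0.3,"offset":[0,0,0],"yaw":0}
    - {"jaw":0.3,"offset":[0,0,-2],"yaw":0}
    - {"jaw":0.3,"offset":[0,0,-3],"yaw":0}
    - {"jaw":0.3,"offset":[0,0,0],"yaw":0}

```text
clock: 21.9
ee_pos: [0.521, -0.108, 0.2435]
tcp_rot: [0.003, 0.144, 0.99, -0.0]
contact_force: [0.3, -0.1, -0.2]
grip_width: 0.0299
finger_force: 0.0
```

```bash
python3 - <<'E'
from h import *
p=np.load('rail.npy'); p[1]+=.0025; np.save('rail.npy',p)
print(state()['ee_pos']);plan(tip('m',.15,.24),toolx(),6,jaw=.3)
E
```

```text
[ 0.52101798 -0.10795982  0.24353263]
[{"jaw": 0.3, "offset": [-0.95, -3.08, 0.06], "yaw": -0.1}, {"jaw": 0.3, "offset": [-0.95, -3.08, 0.06], "yaw": -0.1}, {"jaw": 0.3, "offset": [-0.95, -3.09, 0.06], "yaw": -0.1}, {"jaw": 0.3, "offset": [-0.94, -3.09, 0.06], "yaw": -0.1}, {"jaw": 0.3, "offset": [-0.94, -3.09, 0.06], "yaw": -0.1}, {"jaw": 0.3, "offset": [-0.93, -3.09, 0.06], "yaw": -0.1}]
```

Emit:
send_rows:
  deltas:
    - {"jaw":0.3,"offset":[-0.9,-3.1,0],"yaw":0}
    - {"jaw":0.3,"offset":[-0.9,-3.1,0],"yaw":0}
    - {"jaw":0.3,"offset":[-1.0,-3.1,0],"yaw":0}
    - {"jaw":0.3,"offset":[-1.0,-3.1,0],"yaw":0}
    - {"jaw":0.3,"offset":[-0.9,-3.1,0],"yaw":0}
    - {"jaw":0.3,"offset":[-0.9,-3.1,0],"yaw":0}
    - {"jaw":0.3,"offset":[0,0,2.6],"yaw":0}
    - {"jaw":0.3,"offset":[0,0,2.6],"yaw":0}
    - {"jaw":0.95,"offset":[0,0,0],"yaw":0}
    - {"jaw":0.95,"offset":[0,0,0],"yaw":0}
    - {"jaw":0.95,"offset":[0,0,0],"yaw":0}
    - {"jaw":0.95,"offset":[0,0,0],"yaw":0}

```text
clock: 23.4
ee_pos: [0.52, -0.2996, 0.1872]
tcp_rot: [-0.002, 0.144, 0.99, 0.002]
contact_force: [6.1, 9.5, -17.9]
grip_width: 0.0085
finger_force: 24.0
```

Emit:
send_rows:
  deltas:
    - {"jaw":0.95,"offset":[1.9,0.6,0],"yaw":0}
    - {"jaw":0.95,"offset":[1.6,1.1,0],"yaw":0}
    - {"jaw":0.95,"offset":[1.3,1.5,0],"yaw":0}
    - {"jaw":0.95,"offset":[0.8,1.8,0],"yaw":0}
    - {"jaw":0.95,"offset":[0.2,2.0,0],"yaw":0}
    - {"jaw":0.95,"offset":[0,0.2,0],"yaw":0}
    - {"jaw":0.95,"offset":[0,0,0],"yaw":0}

```text
clock: 24.28
ee_pos: [0.4826, -0.2174, 0.1883]
tcp_rot: [-0.003, 0.144, 0.99, -0.001]
contact_force: [-14.5, -11.8, -8.1]
grip_width: 0.0085
finger_force: 27.5
```

Emit:
send_rows:
  deltas:
    - {"jaw":0.3,"offset":[0,0,0],"yaw":0}
    - {"jaw":0.3,"offset":[0,0,0],"yaw":0}
    - {"jaw":0.3,"offset":[0,0,-2],"yaw":0}
    - {"jaw":0.3,"offset":[0,0,-3],"yaw":0}
    - {"jaw":0.3,"offset":[0,0,0],"yaw":0}

```text
clock: 24.9
ee_pos: [0.4864, -0.2167, 0.2413]
tcp_rot: [0.002, 0.144, 0.99, -0.001]
contact_force: [0.5, 0.2, 0.2]
grip_width: 0.0295
finger_force: 0.0
```

```bash
python3 - <<'E'
from h import *
print(tip('m',1.57,0));plan(tip('r',.07,.24),toolx(),6,jaw=.3)
E
```

```text
[ 0.48613324 -0.22101638  0.        ]
[{"jaw": 0.3, "offset": [-1.09, -3.11, 0.02], "yaw": -0.1}, {"jaw": 0.3, "offset": [-1.09, -3.11, 0.02], "yaw": -0.1}, {"jaw": 0.3, "offset": [-1.09, -3.11, 0.02], "yaw": -0.1}, {"jaw": 0.3, "offset": [-1.08, -3.11, 0.02], "yaw": -0.1}, {"jaw": 0.3, "offset": [-1.08, -3.11, 0.02], "yaw": -0.1}, {"jaw": 0.3, "offset": [-1.07, -3.12, 0.02], "yaw": -0.1}]
```

Emit:
send_rows:
  deltas:
    - {"jaw":0.3,"offset":[-1.1,-3.1,0],"yaw":0}
    - {"jaw":0.3,"offset":[-1.1,-3.1,0],"yaw":0}
    - {"jaw":0.3,"offset":[-1.1,-3.1,0],"yaw":0}
    - {"jaw":0.3,"offset":[-1.1,-3.1,0],"yaw":0}
    - {"jaw":0.3,"offset":[-1.0,-3.1,0],"yaw":0}
    - {"jaw":0.3,"offset":[-1.0,-3.1,0],"yaw":0}
    - {"jaw":0.3,"offset":[0,0,2.6],"yaw":0}
    - {"jaw":0.3,"offset":[0,0,2.4],"yaw":0}
    - {"jaw":0.95,"offset":[0,0,0],"yaw":0}
    - {"jaw":0.95,"offset":[0,0,0],"yaw":0}
    - {"jaw":0.95,"offset":[0,0,0],"yaw":0}
    - {"jaw":0.95,"offset":[0,0,0],"yaw":0}

```text
clock: 26.4
ee_pos: [0.4931, -0.412, 0.1878]
tcp_rot: [-0.001, 0.144, 0.99, 0.001]
contact_force: [1.2, 5.1, -19.0]
grip_width: 0.0088
finger_force: 24.0
```

Emit:
send_rows:
  deltas:
    - {"jaw":0.95,"offset":[2.0,0.5,0],"yaw":0}
    - {"jaw":0.95,"offset":[1.8,1.0,0],"yaw":0}
    - {"jaw":0.95,"offset":[1.4,1.5,0],"yaw":0}
    - {"jaw":0.95,"offset":[0.9,1.9,0],"yaw":0}
    - {"jaw":0.95,"offset":[0.3,2.1,0],"yaw":0}
    - {"jaw":0.95,"offset":[0,0.2,0],"yaw":0}
    - {"jaw":0.95,"offset":[0,0,0],"yaw":0}

```text
clock: 27.28
ee_pos: [0.4508, -0.328, 0.1898]
tcp_rot: [-0.001, 0.144, 0.99, -0.003]
contact_force: [-14.3, -11.0, -6.3]
grip_width: 0.0085
finger_force: 24.9
```

Emit:
send_rows:
  deltas:
    - {"jaw":0.3,"offset":[0,0,0],"yaw":0}
    - {"jaw":0.3,"offset":[0,0,0],"yaw":0}
    - {"jaw":0.3,"offset":[0,0,-2],"yaw":0}
    - {"jaw":0.3,"offset":[0,0,-3],"yaw":0}
    - {"jaw":0.3,"offset":[0,0,-5],"yaw":0}
    - {"jaw":0.3,"offset":[0,0,0],"yaw":0}

```text
clock: 28.02
ee_pos: [0.4542, -0.3268, 0.2935]
tcp_rot: [0.004, 0.144, 0.99, -0.002]
contact_force: [0.4, -1.3, -0.7]
grip_width: 0.0298
finger_force: 0.0
```

```bash
python3 - <<'E'
from h import *
print(tip('r',1.57,0))
T=pose(); np.save('T5.npy',T); t=capture('wrist'); cv2.imwrite('pics/w5.png',cv2.resize(t,(800,600),interpolation=cv2.INTER_CUBIC)); print(T[:3,3])
t=capture('top'); cv2.imwrite('pics/t5.png',np.vstack([cv2.resize(t[140:245,285:450],(792,504),interpolation=cv2.INTER_CUBIC)]))
E
```

```text
[ 0.45418951 -0.3314908   0.        ]
[ 0.45417388 -0.32675171  0.29347509]
```

View pics/w5.png

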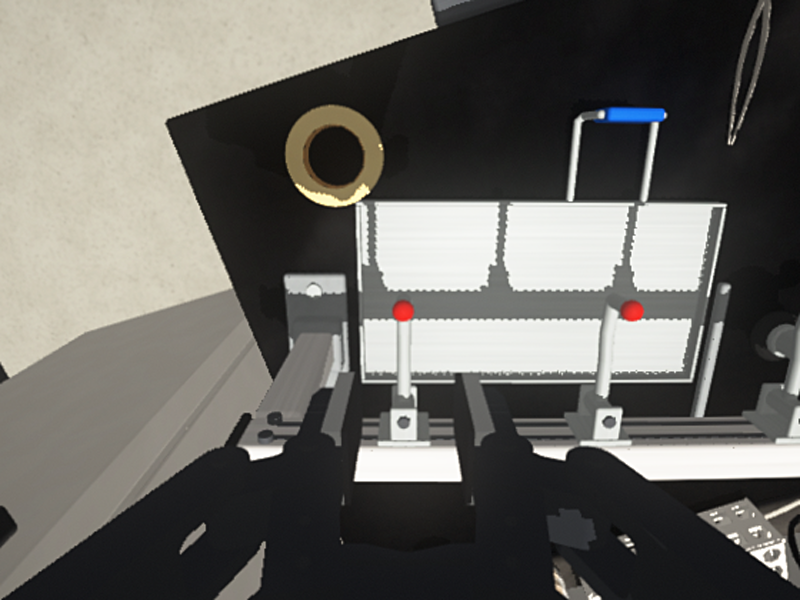

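Both visible hooks stand straight out: right ball (403,311) with hinge (403,422), and middle ball (633,311) with hinge (608,422). The tape roll is undisturbed at (335,157).

```bash
python3 - <<'E'
from h import *
np.set_printoptions(precision=4,suppress=True)
p=np.load('rail.npy'); p[:2]+=.0024*np.array([-np.sin(p[2]),np.cos(p[2])]); np.save('rail.npy',p)
C=cam('wrist',np.load('T5.npy')); Ct=cam('top')
for h,u in (('r',(403,311)),('m',(633,311))):
    w=atz(np.array(u)*.7,C,.2035); print(h,w,tip(h,1.57,.2035),'top proj of fit in t5 crop',(proj([tip(h,1.57,.2035)],Ct)-[285,140])*4.8)
# baskets: colour blobs in top view now
t=capture('top'); cv2.imwrite('pics/t6.png',cv2.resize(t[180:280,105:285],None,fx=4.4,fy=4.4,interpolation=cv2.INTER_CUBIC))
hsv=cv2.cvtColor(t,cv2.COLOR_BGR2HSV)
red=cv2.inRange(hsv,(0,150,120),(8,255,255))|cv2.inRange(hsv,(172,150,120),(180,255,255))
n,l,s,c=cv2.connectedComponentsWithStats(red)
for i in range(1,n):
    if 290<c[i][0]<450 and 150<c[i][1]<245: print('red',c[i],s[i][4],atz(c[i],Ct,.2035))
E
```

```text
r [ 0.4554 -0.3282  0.2035] [ 0.4549 -0.3292  0.2035] top proj of fit in t5 crop [[576.9684 448.1121]]
m [ 0.4884 -0.2177  0.2035] [ 0.4868 -0.2187  0.2035] top proj of fit in t5 crop [[395.8696 391.9924]]
red [331.   209.75] 4 [ 0.5198 -0.111   0.2035]
red [368.     221.7143] 7 [ 0.4867 -0.2203  0.2035]
```

View pics/t6.png

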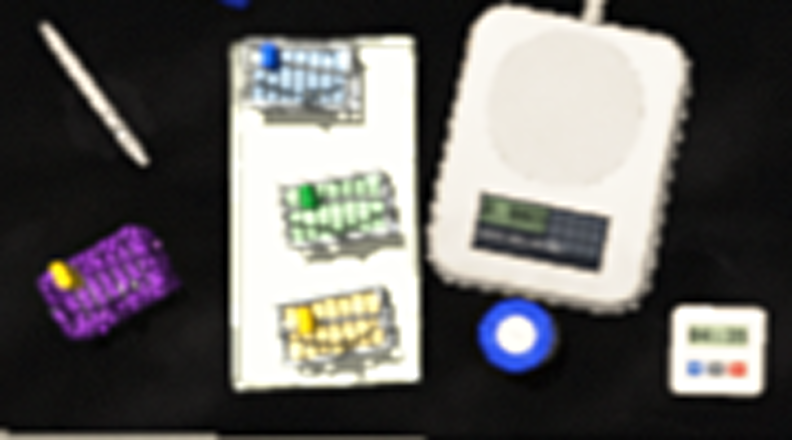

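Blue was knocked and its grip is now at (268,56). Green stays at (306,196) and yellow at (304,320). I'll hover over the tray and measure there.

```bash
python3 - <<'E'
from h import *
plan([.50,.36,.33],180,14,dp=1)
E
```

```text
[{"jaw": -1, "offset": [1.1, 4.8, -0.3], "yaw": -1.2}, {"jaw": -1, "offset": [1.0, 4.8, -0.3], "yaw": -1.2}, {"jaw": -1, "offset": [0.9, 4.8, -0.3], "yaw": -1.2}, {"jaw": -1, "offset": [0.8, 4.8, -0.3], "yaw": -1.2}, {"jaw": -1, "offset": [0.7, 4.9, -0.3], "yaw": -1.2}, {"jaw": -1, "offset": [0.6, 4.9, -0.3], "yaw": -1.2}, {"jaw": -1, "offset": [0.5, 4.9, -0.3], "yaw": -1.2}, {"jaw": -1, "offset": [0.4, 4.9, -0.3], "yaw": -1.2}, {"jaw": -1, "offset": [0.3, 4.9, -0.3], "yaw": -1.2}, {"jaw": -1, "offset": [0.2, 4.9, -0.3], "yaw": -1.2}, {"jaw": -1, "offset": [0.1, 4.9, -0.3], "yaw": -1.2}, {"jaw": -1, "offset": [-0.0, 4.9, -0.3], "yaw": -1.2}]
[{"jaw": -1, "offset": [-0.1, 4.9, -0.3], "yaw": -1.2}, {"jaw": -1, "offset": [-0.2, 4.9, -0.3], "yaw": -1.2}]
```

Emit:
send_rows:
  deltas:
    - {"jaw":0.3,"offset":[1.1,4.8,-0.3],"yaw":-1.2}
    - {"jaw":0.3,"offset":[1.0,4.8,-0.3],"yaw":-1.2}
    - {"jaw":0.3,"offset":[0.9,4.8,-0.3],"yaw":-1.2}
    - {"jaw":0.3,"offset":[0.8,4.8,-0.3],"yaw":-1.2}
    - {"jaw":0.3,"offset":[0.7,4.9,-0.3],"yaw":-1.2}
    - {"jaw":0.3,"offset":[0.6,4.9,-0.3],"yaw":-1.2}
    - {"jaw":0.3,"offset":[0.5,4.9,-0.3],"yaw":-1.2}
    - {"jaw":0.3,"offset":[0.4,4.9,-0.3],"yaw":-1.2}
    - {"jaw":0.3,"offset":[0.3,4.9,-0.3],"yaw":-1.2}
    - {"jaw":0.3,"offset":[0.2,4.9,-0.3],"yaw":-1.2}
    - {"jaw":0.3,"offset":[0.1,4.9,-0.3],"yaw":-1.2}
    - {"jaw":0.3,"offset":[0,4.9,-0.3],"yaw":-1.2}

```text
clock: 29.68
ee_pos: [0.4888, 0.264, 0.3237]
tcp_rot: [-0.001, 0.019, 1.0, -0.0]
contact_force: [1.4, -0.5, -0.7]
grip_width: 0.03
finger_force: 0.0
```

Emit:
send_rows:
  deltas:
    - {"jaw":0.3,"offset":[-0.1,4.9,-0.3],"yaw":-1.2}
    - {"jaw":0.3,"offset":[-0.2,4.9,-0.3],"yaw":-1.2}
    - {"jaw":0.3,"offset":[0,0,0],"yaw":0}

```text
clock: 30.05
ee_pos: [0.4942, 0.3628, 0.3289]
tcp_rot: [-0.001, -0.003, 1.0, -0.0]
contact_force: [-0.1, -0.4, -1.0]
grip_width: 0.0299
finger_force: 0.0
```

```bash
python3 - <<'E'
from h import *
T=pose(); np.save('T6.npy',T); t=capture('wrist'); cv2.imwrite('pics/w6.png',cv2.resize(t,(800,600),interpolation=cv2.INTER_CUBIC)); print(T[:3,3])
E
```

```text
[0.49423137 0.36275322 0.32893829]
```

View pics/w6.png

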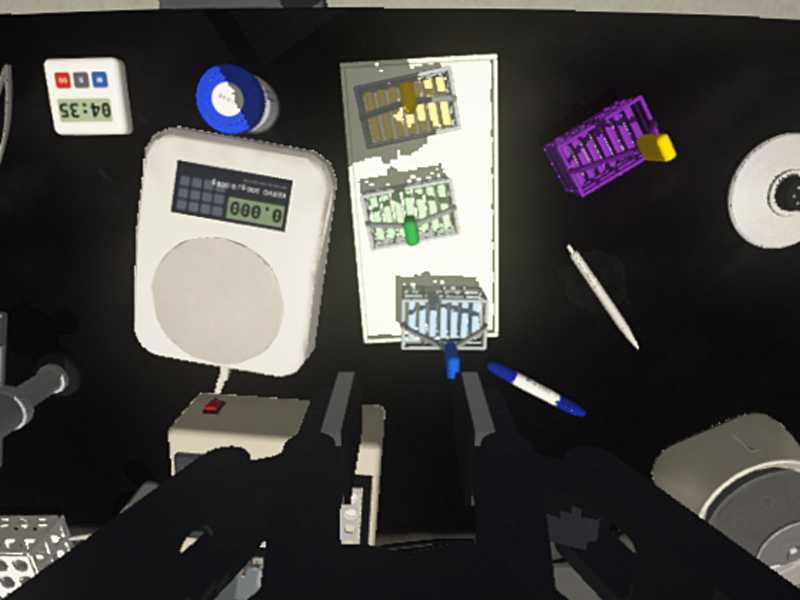

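In the wrist view the tab tops are at about (409,95) yellow, (411,231) green and (452,365) blue. The basket edges give yaws of about +10°, +9° and 0°.

```bash
python3 - <<'E'
from h import *
np.set_printoptions(precision=4,suppress=True)
C=cam('wrist',np.load('T6.npy')); Ct=cam('top'); q=lambda u,v:np.array([u,v])/4.4+[105,180]
for n,u,v in (('y',(409,95),(305,317)),('g',(411.5,231),(307,193)),('b',(452.5,365),(269,53))):
    print(n,atz(np.array(u)*.7,C,.144),atz(q(*v),Ct,.144))
print('seats',*[rail(-.074,HY[h],.182) for h in 'lmr'])
E
```

```text
y [0.3862 0.3646 0.144 ] [0.3867 0.3579 0.144 ]
g [0.471  0.3668 0.144 ] [0.4726 0.3608 0.144 ]
b [0.5688 0.3975 0.144 ] [0.5705 0.3922 0.144 ]
seats [ 0.5399 -0.1143  0.182 ] [ 0.5079 -0.2248  0.182 ] [ 0.476  -0.3352  0.182 ]
```

```bash
python3 - <<'E'
from h import *
plan([.5697,.395,.185],180,4,jaw=.3)
E
```

```text
[{"jaw": 0.3, "offset": [-1.89, 0.84, 3.6], "yaw": 0.1}, {"jaw": 0.3, "offset": [-1.89, 0.84, 3.6], "yaw": 0.1}, {"jaw": 0.3, "offset": [-1.89, 0.84, 3.6], "yaw": 0.1}, {"jaw": 0.3, "offset": [-1.88, 0.84, 3.6], "yaw": 0.1}]
```

Emit:
send_rows:
  deltas:
    - {"jaw":0.2,"offset":[-1.9,0.8,3],"yaw":0}
    - {"jaw":0.2,"offset":[-1.9,0.8,3],"yaw":0}
    - {"jaw":0.2,"offset":[-1.9,0.8,4],"yaw":0}
    - {"jaw":0.2,"offset":[-1.9,0.8,4],"yaw":0}
    - {"jaw":0.2,"offset":[0,0,0.4],"yaw":0}
    - {"jaw":0.2,"offset":[0,0,3],"yaw":0}
    - {"jaw":0.2,"offset":[0,0,3.3],"yaw":0}
    - {"jaw":0.2,"offset":[0,0,0],"yaw":0}

```text
clock: 31.1
ee_pos: [0.5698, 0.3913, 0.123]
tcp_rot: [-0.001, -0.001, 1.0, -0.001]
contact_force: [-0.5, -0.1, 0.7]
grip_width: 0.0341
finger_force: 0.0
```

Emit:
send_rows:
  deltas:
    - {"jaw":0.95,"offset":[0,0,0],"yaw":0}
    - {"jaw":0.95,"offset":[0,0,0],"yaw":0}
    - {"jaw":0.95,"offset":[0,0,0],"yaw":0}
    - {"jaw":0.95,"offset":[0,0,0],"yaw":0}
    - {"jaw":0.95,"offset":[0,0,0],"yaw":0}
  force: 45

```text
clock: 31.72
ee_pos: [0.5714, 0.3933, 0.1257]
tcp_rot: [0.001, -0.002, 1.0, 0.001]
contact_force: [-0.0, 1.3, 7.7]
grip_width: 0.0081
finger_force: 47.0
```

Emit:
send_rows:
  deltas:
    - {"jaw":0.95,"offset":[0,0,-1],"yaw":0}
    - {"jaw":0.95,"offset":[0,0,-2],"yaw":0}
    - {"jaw":0.95,"offset":[0,0,-3],"yaw":0}
    - {"jaw":0.95,"offset":[0,0,-4],"yaw":0}
    - {"jaw":0.95,"offset":[0,0,-4],"yaw":0}
    - {"jaw":0.95,"offset":[0,0,-3],"yaw":0}
    - {"jaw":0.95,"offset":[0,0,0],"yaw":0}

```text
clock: 32.6
ee_pos: [0.5714, 0.3929, 0.2971]
tcp_rot: [0.002, -0.002, 1.0, 0.001]
contact_force: [0.2, 0.2, -3.2]
grip_width: 0.0077
finger_force: 45.6
```

```bash
python3 - <<'E'
from h import *
print(state()['ee_pos'],state()['contact_force']);plan(rail(-.15,HY['r'],.30),toolx(),18,jaw=.95,dp=1); print(rail(-.15,HY['r'],.30))
T=pose(); np.save('T7.npy',T); t=capture('wrist'); cv2.imwrite('pics/w7.png',cv2.resize(t,(800,600),interpolation=cv2.INTER_CUBIC))
E
```

```text
[0.57138864 0.39285433 0.29710688] [ 0.22978453  0.15461575 -3.17654349]
[{"jaw": 0.95, "offset": [0.9, -3.9, -0.0], "yaw": 0.9}, {"jaw": 0.95, "offset": [0.9, -3.9, -0.0], "yaw": 0.9}, {"jaw": 0.95, "offset": [0.8, -4.0, -0.0], "yaw": 0.9}, {"jaw": 0.95, "offset": [0.8, -4.0, -0.0], "yaw": 0.9}, {"jaw": 0.95, "offset": [0.7, -4.0, -0.0], "yaw": 0.9}, {"jaw": 0.95, "offset": [0.6, -4.0, -0.0], "yaw": 0.9}, {"jaw": 0.95, "offset": [0.6, -4.0, -0.0], "yaw": 0.9}, {"jaw": 0.95, "offset": [0.5, -4.0, -0.0], "yaw": 0.9}, {"jaw": 0.95, "offset": [0.4, -4.0, -0.0], "yaw": 0.9}, {"jaw": 0.95, "offset": [0.4, -4.0, -0.0], "yaw": 0.9}, {"jaw": 0.95, "offset": [0.3, -4.0, -0.0], "yaw": 0.9}, {"jaw": 0.95, "offset": [0.3, -4.0, -0.0], "yaw": 0.9}]
[{"jaw": 0.95, "offset": [0.2, -4.0, -0.0], "yaw": 0.9}, {"jaw": 0.95, "offset": [0.1, -4.0, -0.0], "yaw": 0.9}, {"jaw": 0.95, "offset": [0.1, -4.0, -0.0], "yaw": 0.9}, {"jaw": 0.95, "offset": [-0.0, -4.0, -0.0], "yaw": 0.9}, {"jaw": 0.95, "offset": [-0.1, -4.0, -0.0], "yaw": 0.9}, {"jaw": 0.95, "offset": [-0.1, -4.0, -0.0], "yaw": 0.9}]
[ 0.40299624 -0.31413356  0.3       ]
```

View pics/w7.png

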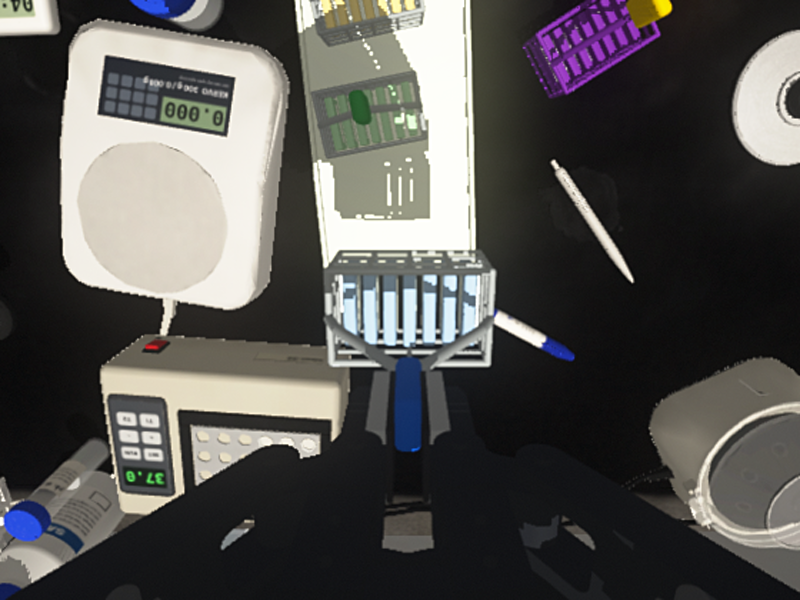

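Blue is gripped square, with the tab at (408,400) between the fingers. Carrying it to in front of the right hook.

Emit:
send_rows:
  deltas:
    - {"jaw":0.95,"offset":[0.9,-3.9,0],"yaw":0.9}
    - {"jaw":0.95,"offset":[0.9,-3.9,0],"yaw":0.9}
    - {"jaw":0.95,"offset":[0.8,-4,0],"yaw":0.9}
    - {"jaw":0.95,"offset":[0.8,-4,0],"yaw":0.9}
    - {"jaw":0.95,"offset":[0.7,-4,0],"yaw":0.9}
    - {"jaw":0.95,"offset":[0.6,-4,0],"yaw":0.9}
    - {"jaw":0.95,"offset":[0.6,-4,0],"yaw":0.9}
    - {"jaw":0.95,"offset":[0.5,-4,0],"yaw":0.9}
    - {"jaw":0.95,"offset":[0.4,-4,0],"yaw":0.9}
    - {"jaw":0.95,"offset":[0.4,-4,0],"yaw":0.9}
    - {"jaw":0.95,"offset":[0.3,-4,0],"yaw":0.9}
    - {"jaw":0.95,"offset":[0.3,-4,0],"yaw":0.9}

```text
clock: 34.15
ee_pos: [0.4581, -0.0795, 0.2923]
tcp_rot: [-0.001, 0.093, 0.996, 0.0]
contact_force: [1.3, -0.4, -3.2]
grip_width: 0.0073
finger_force: 45.6
```

Emit:
send_rows:
  deltas:
    - {"jaw":0.95,"offset":[0.2,-4,0],"yaw":0.9}
    - {"jaw":0.95,"offset":[0.1,-4,0],"yaw":0.9}
    - {"jaw":0.95,"offset":[0.1,-4,0],"yaw":0.9}
    - {"jaw":0.95,"offset":[0,-4,0],"yaw":0.9}
    - {"jaw":0.95,"offset":[-0.1,-3.5,0],"yaw":0.9}
    - {"jaw":0.95,"offset":[-0.1,-3,0],"yaw":0.9}
    - {"jaw":0.95,"offset":[0,0,0],"yaw":0}
    - {"jaw":0.95,"offset":[0,0,0],"yaw":0}

```text
clock: 35.15
ee_pos: [0.4075, -0.2969, 0.2927]
tcp_rot: [-0.001, 0.139, 0.99, 0.001]
contact_force: [-0.0, 0.3, -3.0]
grip_width: 0.0076
finger_force: 45.6
```

```bash
python3 - <<'E'
from h import *
print(state()['ee_pos']);plan(rail(-.15,HY['r'],.243),toolx(),3,jaw=.95)
T=pose(); np.save('T8.npy',T); t=capture('wrist'); cv2.imwrite('pics/w8.png',cv2.resize(t,(800,600),interpolation=cv2.INTER_CUBIC))
E
```

```text
[ 0.4074516  -0.29687774  0.29269648]
[{"jaw": 0.95, "offset": [-0.02, -0.59, 1.66], "yaw": 0.0}, {"jaw": 0.95, "offset": [-0.02, -0.59, 1.66], "yaw": 0.0}, {"jaw": 0.95, "offset": [-0.02, -0.59, 1.66], "yaw": 0.0}]
```

Emit:
send_rows:
  deltas:
    - {"jaw":0.95,"offset":[0,-0.6,1.6],"yaw":0}
    - {"jaw":0.95,"offset":[0,-0.6,1.7],"yaw":0}
    - {"jaw":0.95,"offset":[0,-0.6,1.7],"yaw":0}
    - {"jaw":0.95,"offset":[0,0,0],"yaw":0}

```text
clock: 35.7
ee_pos: [0.4021, -0.3148, 0.2419]
tcp_rot: [-0.001, 0.139, 0.99, 0.001]
contact_force: [0.4, 0.3, -3.0]
grip_width: 0.0077
finger_force: 45.7
```

```bash
python3 - <<'E'
from h import *
print(state()['ee_pos']);plan(rail(-.074,HY['r'],.2425),toolx(),5,jaw=.95)
E
```

```text
[ 0.40209685 -0.31479709  0.24187956]
[{"jaw": 0.95, "offset": [-1.53, 0.02, -0.01], "yaw": 0.0}, {"jaw": 0.95, "offset": [-1.53, 0.02, -0.01], "yaw": 0.0}, {"jaw": 0.95, "offset": [-1.53, 0.02, -0.01], "yaw": 0.0}, {"jaw": 0.95, "offset": [-1.53, 0.02, -0.01], "yaw": 0.0}, {"jaw": 0.95, "offset": [-1.53, 0.02, -0.01], "yaw": 0.0}]
```

Emit:
send_rows:
  deltas:
    - {"jaw":0.95,"offset":[-1.5,0,0],"yaw":0}
    - {"jaw":0.95,"offset":[-1.5,0,0],"yaw":0}
    - {"jaw":0.95,"offset":[-1.5,0.1,0],"yaw":0}
    - {"jaw":0.95,"offset":[-1.6,0,0],"yaw":0}
    - {"jaw":0.95,"offset":[-1.5,0,0],"yaw":0}
    - {"jaw":0.95,"offset":[0,0,0],"yaw":0}
    - {"jaw":0.95,"offset":[0,0,0],"yaw":0}

```text
clock: 36.58
ee_pos: [0.476, -0.3347, 0.2436]
tcp_rot: [-0.0, 0.139, 0.99, 0.0]
contact_force: [0.6, -0.7, -2.7]
grip_width: 0.0076
finger_force: 45.6
```

```bash
python3 - <<'E'
from h import *
T=pose(); print(state()['ee_pos'],rail(-.074,HY['r'],.2425),state()['contact_force']); t=capture('wrist'); cv2.imwrite('pics/w9.png',cv2.resize(t,(800,600),interpolation=cv2.INTER_CUBIC))
E
```

```text
[ 0.47603335 -0.33472065  0.24355171] [ 0.47600542 -0.3352442   0.2425    ] [ 0.64710568 -0.68168701 -2.71959473]
```

View pics/w9.png

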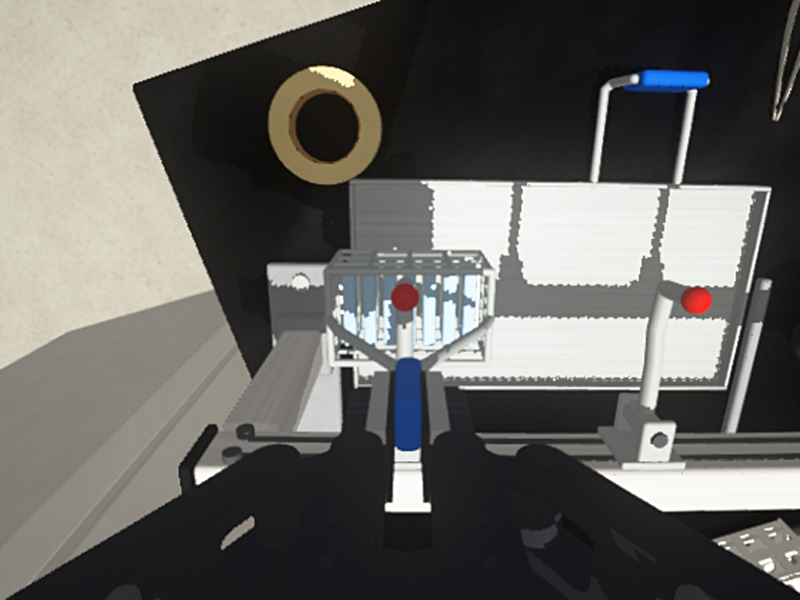

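The ball at (405,297) is through the handle and the hook lies under the peak. Lowering.

Emit:
send_rows:
  deltas:
    - {"jaw":0.95,"offset":[0,0,1.5],"yaw":0}
    - {"jaw":0.95,"offset":[0,0,1.5],"yaw":0}
    - {"jaw":0.95,"offset":[0,0,0.8],"yaw":0}
    - {"jaw":0.95,"offset":[0,0,0.4],"yaw":0}
    - {"jaw":0.95,"offset":[0,0,0.1],"yaw":0}
    - {"jaw":0.95,"offset":[0,0,0],"yaw":0}

```text
clock: 37.38
ee_pos: [0.4764, -0.3364, 0.2036]
tcp_rot: [0.001, 0.139, 0.99, -0.002]
contact_force: [-8.2, -0.1, 23.4]
grip_width: 0.0077
finger_force: 49.3
```

Emit:
send_rows:
  deltas:
    - {"jaw":0.95,"offset":[0,0,-0.3],"yaw":0}
    - {"jaw":0.95,"offset":[0,0,0],"yaw":0}
    - {"jaw":0.6,"offset":[0,0,0],"yaw":0}
    - {"jaw":0.4,"offset":[0,0,0],"yaw":0}
    - {"jaw":0.3,"offset":[0,0,0],"yaw":0}
    - {"jaw":0.3,"offset":[0,0,-1],"yaw":0}
    - {"jaw":0.3,"offset":[0,0,-2],"yaw":0}
    - {"jaw":0.3,"offset":[0,0,-3],"yaw":0}
    - {"jaw":0.3,"offset":[0,0,-5],"yaw":0}
    - {"jaw":0.3,"offset":[0,0,0],"yaw":0}
    - {"jaw":0.3,"offset":[0,0,0],"yaw":0}

```text
clock: 38.75
ee_pos: [0.476, -0.3347, 0.3135]
tcp_rot: [-0.0, 0.139, 0.99, 0.0]
contact_force: [-0.7, -0.2, -0.1]
grip_width: 0.0299
finger_force: 0.0
```

```bash
python3 - <<'E'
from h import *
print(state()['ee_pos']);t=capture('wrist'); cv2.imwrite('pics/w10.png',cv2.resize(t,(560,420)))
plan([.4718,.364,.30],189,18,jaw=.2,dp=1)
E
```

```text
[ 0.47597471 -0.33474856  0.31353295]
[{"jaw": 0.2, "offset": [1.1, 3.7, 0.1], "yaw": -1.4}, {"jaw": 0.2, "offset": [1.0, 3.8, 0.1], "yaw": -1.4}, {"jaw": 0.2, "offset": [0.9, 3.8, 0.1], "yaw": -1.4}, {"jaw": 0.2, "offset": [0.8, 3.8, 0.1], "yaw": -1.4}, {"jaw": 0.2, "offset": [0.7, 3.8, 0.1], "yaw": -1.4}, {"jaw": 0.2, "offset": [0.6, 3.8, 0.1], "yaw": -1.4}, {"jaw": 0.2, "offset": [0.5, 3.8, 0.1], "yaw": -1.4}, {"jaw": 0.2, "offset": [0.4, 3.9, 0.1], "yaw": -1.4}, {"jaw": 0.2, "offset": [0.4, 3.9, 0.1], "yaw": -1.4}, {"jaw": 0.2, "offset": [0.3, 3.9, 0.1], "yaw": -1.4}, {"jaw": 0.2, "offset": [0.2, 3.9, 0.1], "yaw": -1.4}, {"jaw": 0.2, "offset": [0.1, 3.9, 0.1], "yaw": -1.4}]
[{"jaw": 0.2, "offset": [-0.0, 3.9, 0.1], "yaw": -1.4}, {"jaw": 0.2, "offset": [-0.1, 3.9, 0.1], "yaw": -1.4}, {"jaw": 0.2, "offset": [-0.2, 3.9, 0.1], "yaw": -1.4}, {"jaw": 0.2, "offset": [-0.3, 3.9, 0.1], "yaw": -1.4}, {"jaw": 0.2, "offset": [-0.4, 3.9, 0.1], "yaw": -1.4}, {"jaw": 0.2, "offset": [-0.5, 3.9, 0.1], "yaw": -1.4}]
```

View pics/w10.png

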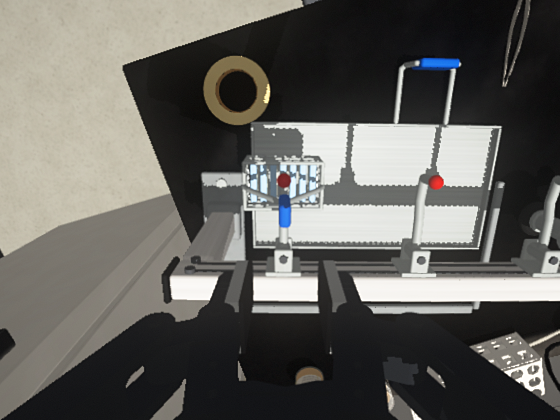

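Blue hangs on the right hook, with its grip at (285,210) and its ball at (284,180). Next is green.

Emit:
send_rows:
  deltas:
    - {"jaw":0.2,"offset":[1.1,3.7,0.1],"yaw":-1.4}
    - {"jaw":0.2,"offset":[1.0,3.8,0.1],"yaw":-1.4}
    - {"jaw":0.2,"offset":[0.9,3.8,0.1],"yaw":-1.4}
    - {"jaw":0.2,"offset":[0.8,3.8,0.1],"yaw":-1.4}
    - {"jaw":0.2,"offset":[0.7,3.8,0.1],"yaw":-1.4}
    - {"jaw":0.2,"offset":[0.6,3.8,0.1],"yaw":-1.4}
    - {"jaw":0.2,"offset":[0.5,3.8,0.1],"yaw":-1.4}
    - {"jaw":0.2,"offset":[0.4,3.9,0.1],"yaw":-1.4}
    - {"jaw":0.2,"offset":[0.4,3.9,0.1],"yaw":-1.4}
    - {"jaw":0.2,"offset":[0.3,3.9,0.1],"yaw":-1.4}
    - {"jaw":0.2,"offset":[0.2,3.9,0.1],"yaw":-1.4}
    - {"jaw":0.2,"offset":[0.1,3.9,0.1],"yaw":-1.4}

```text
clock: 40.3
ee_pos: [0.4726, 0.1331, 0.3007]
tcp_rot: [-0.001, -0.007, 1.0, -0.0]
contact_force: [0.4, -0.1, -0.3]
grip_width: 0.0344
finger_force: 0.0
```

Emit:
send_rows:
  deltas:
    - {"jaw":0.2,"offset":[0,3.9,0.1],"yaw":-1.4}
    - {"jaw":0.2,"offset":[-0.1,3.9,0.1],"yaw":-1.4}
    - {"jaw":0.2,"offset":[-0.2,3.9,0.1],"yaw":-1.4}
    - {"jaw":0.2,"offset":[-0.3,3.9,0.1],"yaw":-1.4}
    - {"jaw":0.2,"offset":[-0.4,3.9,0.1],"yaw":-1.4}
    - {"jaw":0.2,"offset":[-0.5,3.9,0.1],"yaw":-1.4}
    - {"jaw":0.2,"offset":[0,0,0],"yaw":0}
    - {"jaw":0.2,"offset":[0,0,0],"yaw":0}

```text
clock: 41.3
ee_pos: [0.4703, 0.3661, 0.2948]
tcp_rot: [-0.001, -0.08, 0.997, -0.001]
contact_force: [-0.3, -0.7, 0.1]
grip_width: 0.034
finger_force: 0.0
```

```bash
python3 - <<'E'
from h import *
np.set_printoptions(precision=4,suppress=True)
T=pose();C=cam('wrist',T);t=capture('wrist');o=cv2.imread('pics/w6.png');o=cv2.resize(o,(560,420),interpolation=cv2.INTER_AREA)
def blobs(t,lo,hi,C,z):
    m=cv2.inRange(cv2.cvtColor(t,cv2.COLOR_BGR2HSV),lo,hi);n,l,s,c=cv2.connectedComponentsWithStats(m)
    for i in np.argsort(-s[1:,4])[:2]+1: print(s[i],atz(c[i],C,z))
C6=cam('wrist',np.load('T6.npy'))
print(T[:3,3])
for name,lo,hi in (('g',(50,150,40),(75,255,255)),('y',(18,150,60),(32,255,255))):
    print(name,'now');blobs(t,lo,hi,C,.14);print('before');blobs(o,lo,hi,C6,.14)
plan([.4718,.363,.185],189,3,jaw=.2)
E
```

```text
[0.4703 0.3661 0.2948]
g now
[280 188   8  17 126] [0.4731 0.3663 0.14  ]
before
[284 156   8  15  98] [0.4732 0.3663 0.14  ]
y now
[459 148  28  24 493] [0.4141 0.5247 0.14  ]
[291  84  12  23 232] [0.3865 0.3632 0.14  ]
before
[446  93  28  21 429] [0.4156 0.5264 0.14  ]
[280  57  11  23 196] [0.3872 0.3635 0.14  ]
[{"jaw": 0.2, "offset": [-0.03, -0.1, 3.67], "yaw": 0.1}, {"jaw": 0.2, "offset": [-0.03, -0.1, 3.67], "yaw": 0.1}, {"jaw": 0.2, "offset": [-0.03, -0.1, 3.67], "yaw": 0.1}]
```

Emit:
send_rows:
  deltas:
    - {"jaw":0.2,"offset":[-0.2,-0.3,3],"yaw":0}
    - {"jaw":0.2,"offset":[0,0,4],"yaw":0}
    - {"jaw":0.2,"offset":[0,0,4],"yaw":0}
    - {"jaw":0.2,"offset":[0,0,3],"yaw":0}
    - {"jaw":0.2,"offset":[0,0,3],"yaw":0}
    - {"jaw":0.2,"offset":[0,0,0],"yaw":0}

```text
clock: 42.1
ee_pos: [0.4723, 0.3624, 0.1241]
tcp_rot: [-0.002, -0.08, 0.997, -0.001]
contact_force: [0.3, 0.1, -0.1]
grip_width: 0.0341
finger_force: 0.0
```

Emit:
send_rows:
  deltas:
    - {"jaw":0.95,"offset":[0,0,0],"yaw":0}
    - {"jaw":0.95,"offset":[0,0,0],"yaw":0}
    - {"jaw":0.95,"offset":[0,0,0],"yaw":0}
    - {"jaw":0.95,"offset":[0,0,0],"yaw":0}
    - {"jaw":0.95,"offset":[0,0,0],"yaw":0}
  force: 45

```text
clock: 42.72
ee_pos: [0.4736, 0.3643, 0.1272]
tcp_rot: [0.001, -0.08, 0.997, 0.001]
contact_force: [-0.9, -0.3, 7.0]
grip_width: 0.0075
finger_force: 48.5
```

Emit:
send_rows:
  deltas:
    - {"jaw":0.95,"offset":[0,0,-1],"yaw":0}
    - {"jaw":0.95,"offset":[0,0,-2],"yaw":0}
    - {"jaw":0.95,"offset":[0,0,-3],"yaw":0}
    - {"jaw":0.95,"offset":[0,0,-4],"yaw":0}
    - {"jaw":0.95,"offset":[0,0,-4],"yaw":0}
    - {"jaw":0.95,"offset":[0,0,-3],"yaw":0}
    - {"jaw":0.95,"offset":[0,0,0],"yaw":0}

```text
clock: 43.6
ee_pos: [0.4735, 0.3642, 0.2979]
tcp_rot: [0.002, -0.08, 0.997, 0.001]
contact_force: [0.6, 0.3, -2.9]
grip_width: 0.0079
finger_force: 47.2
```

```bash
python3 - <<'E'
from h import *
plan(rail(-.15,HY['m'],.295),toolx(),15,jaw=.95,dp=1); print(rail(-.15,HY['m'],.30))
E
```

```text
[{"jaw": 0.95, "offset": [0.9, -3.7, 0.0], "yaw": 1.7}, {"jaw": 0.95, "offset": [0.7, -3.7, 0.0], "yaw": 1.7}, {"jaw": 0.95, "offset": [0.6, -3.7, 0.0], "yaw": 1.7}, {"jaw": 0.95, "offset": [0.5, -3.8, 0.0], "yaw": 1.7}, {"jaw": 0.95, "offset": [0.4, -3.8, 0.0], "yaw": 1.7}, {"jaw": 0.95, "offset": [0.3, -3.8, 0.0], "yaw": 1.7}, {"jaw": 0.95, "offset": [0.2, -3.8, 0.0], "yaw": 1.7}, {"jaw": 0.95, "offset": [0.1, -3.8, 0.0], "yaw": 1.7}, {"jaw": 0.95, "offset": [-0.0, -3.8, 0.0], "yaw": 1.7}, {"jaw": 0.95, "offset": [-0.1, -3.8, 0.0], "yaw": 1.7}, {"jaw": 0.95, "offset": [-0.3, -3.8, 0.0], "yaw": 1.7}, {"jaw": 0.95, "offset": [-0.4, -3.8, 0.0], "yaw": 1.7}]
[{"jaw": 0.95, "offset": [-0.5, -3.8, 0.0], "yaw": 1.7}, {"jaw": 0.95, "offset": [-0.6, -3.7, 0.0], "yaw": 1.7}, {"jaw": 0.95, "offset": [-0.7, -3.7, 0.0], "yaw": 1.7}]
[ 0.43493997 -0.20365914  0.3       ]
```

Emit:
send_rows:
  deltas:
    - {"jaw":0.95,"offset":[0.9,-3.7,0],"yaw":1.7}
    - {"jaw":0.95,"offset":[0.7,-3.7,0],"yaw":1.7}
    - {"jaw":0.95,"offset":[0.6,-3.7,0],"yaw":1.7}
    - {"jaw":0.95,"offset":[0.5,-3.8,0],"yaw":1.7}
    - {"jaw":0.95,"offset":[0.4,-3.8,0],"yaw":1.7}
    - {"jaw":0.95,"offset":[0.3,-3.8,0],"yaw":1.7}
    - {"jaw":0.95,"offset":[0.2,-3.8,0],"yaw":1.7}
    - {"jaw":0.95,"offset":[0.1,-3.8,0],"yaw":1.7}
    - {"jaw":0.95,"offset":[0,-3.8,0],"yaw":1.7}
    - {"jaw":0.95,"offset":[-0.1,-3.8,0],"yaw":1.7}
    - {"jaw":0.95,"offset":[-0.3,-3.8,0],"yaw":1.7}
    - {"jaw":0.95,"offset":[-0.4,-3.8,0],"yaw":1.7}

```text
clock: 45.1
ee_pos: [0.4416, -0.0923, 0.2942]
tcp_rot: [-0.001, 0.098, 0.995, 0.0]
contact_force: [0.4, 0.5, -2.9]
grip_width: 0.0077
finger_force: 47.2
```

Emit:
send_rows:
  deltas:
    - {"jaw":0.95,"offset":[-0.5,-3.8,0],"yaw":1.7}
    - {"jaw":0.95,"offset":[-0.6,-3.7,0],"yaw":1.7}
    - {"jaw":0.95,"offset":[-0.7,-3.5,0],"yaw":1.7}
    - {"jaw":0.95,"offset":[0,0,0],"yaw":0}
    - {"jaw":0.95,"offset":[0,0,0],"yaw":0}

```text
clock: 45.72
ee_pos: [0.4352, -0.2021, 0.2946]
tcp_rot: [-0.001, 0.142, 0.99, 0.001]
contact_force: [0.6, 0.0, -3.2]
grip_width: 0.008
finger_force: 47.2
```

```bash
python3 - <<'E'
from h import *
T=pose();print(state()['ee_pos'],np.degrees(np.arctan2(T[1,0],T[0,0])));plan(rail(-.15,HY['m'],.2445),toolx(),3,jaw=.95)
E
```

```text
[ 0.43515216 -0.20207463  0.29457159] 163.69464810371161
[{"jaw": 0.95, "offset": [-0.01, -0.05, 1.67], "yaw": -0.1}, {"jaw": 0.95, "offset": [-0.01, -0.05, 1.67], "yaw": -0.1}, {"jaw": 0.95, "offset": [-0.01, -0.05, 1.67], "yaw": -0.1}]
```

Lower to threading height, then advance 76 mm over the ball.

Emit:
send_rows:
  deltas:
    - {"jaw":0.95,"offset":[0,-0.1,1.7],"yaw":0}
    - {"jaw":0.95,"offset":[0,0,1.7],"yaw":0}
    - {"jaw":0.95,"offset":[0,0,1.6],"yaw":0}
    - {"jaw":0.95,"offset":[0,0,0],"yaw":0}
    - {"jaw":0.95,"offset":[-1.5,0,0],"yaw":0}
    - {"jaw":0.95,"offset":[-1.5,0,0],"yaw":0}
    - {"jaw":0.95,"offset":[-1.5,0,0],"yaw":0}
    - {"jaw":0.95,"offset":[-1.6,0,0],"yaw":0}
    - {"jaw":0.95,"offset":[-1.5,0,0],"yaw":0}
    - {"jaw":0.95,"offset":[0,0,0],"yaw":0}
    - {"jaw":0.95,"offset":[0,0,0],"yaw":0}

```text
clock: 47.1
ee_pos: [0.5081, -0.2248, 0.2455]
tcp_rot: [-0.0, 0.142, 0.99, 0.0]
contact_force: [-0.4, 0.3, -3.4]
grip_width: 0.0076
finger_force: 47.2
```

```bash
python3 - <<'E'
from h import *
T=pose();C=cam('wrist',T);t=capture('wrist');print(T[:3,3],rail(-.074,HY['m']),state()['contact_force'])
hsv=cv2.cvtColor(t,cv2.COLOR_BGR2HSV)
m=cv2.inRange(hsv,(0,150,60),(8,255,255))|cv2.inRange(hsv,(172,150,60),(180,255,255));n,l,s,c=cv2.connectedComponentsWithStats(m)
for i in range(1,n):
    if s[i][4]>20: print(s[i],((atz(c[i],C,.2035)-T[:3,3])@T[:3,:3]))
E
```

```text
[ 0.50814683 -0.22479845  0.24552573] [ 0.50794915 -0.22476978  0.        ] [-0.21099166  0.04374125 -3.05758533]
[ 71 198  22  20 329] [ 0.02187853 -0.11414961  0.0420247 ]
[275 199  18  18 264] [0.02139826 0.00056963 0.04203816]
[475 199  23  20 347] [0.02063137 0.11548168 0.04205148]
```

Emit:
send_rows:
  deltas:
    - {"jaw":0.95,"offset":[0,0,1.5],"yaw":0}
    - {"jaw":0.95,"offset":[0,0,1.5],"yaw":0}
    - {"jaw":0.95,"offset":[0,0,0.8],"yaw":0}
    - {"jaw":0.95,"offset":[0,0,0.3],"yaw":0}
    - {"jaw":0.95,"offset":[0,0,0],"yaw":0}

```text
clock: 47.78
ee_pos: [0.5083, -0.2256, 0.2059]
tcp_rot: [0.0, 0.142, 0.99, -0.001]
contact_force: [-6.0, -0.2, 11.7]
grip_width: 0.0074
finger_force: 49.1
```

Emit:
send_rows:
  deltas:
    - {"jaw":0.95,"offset":[0,0,-0.2],"yaw":0}
    - {"jaw":0.95,"offset":[0,0,0],"yaw":0}
    - {"jaw":0.6,"offset":[0,0,0],"yaw":0}
    - {"jaw":0.4,"offset":[0,0,0],"yaw":0}
    - {"jaw":0.3,"offset":[0,0,0],"yaw":0}
    - {"jaw":0.3,"offset":[0,0,-1],"yaw":0}
    - {"jaw":0.3,"offset":[0,0,-2],"yaw":0}
    - {"jaw":0.3,"offset":[0,0,-3],"yaw":0}
    - {"jaw":0.3,"offset":[0,0,-4],"yaw":0}
    - {"jaw":0.3,"offset":[0,0,0],"yaw":0}
    - {"jaw":0.3,"offset":[0,0,0],"yaw":0}

```text
clock: 49.15
ee_pos: [0.5081, -0.2248, 0.3065]
tcp_rot: [-0.0, 0.142, 0.99, 0.0]
contact_force: [-0.3, 0.3, -0.1]
grip_width: 0.0302
finger_force: 0.0
```

```bash
cat >> h.py <<'E'
COL=dict(b=((100,130,40),(125,255,255)),g=((50,130,40),(80,255,255)),y=((18,150,60),(32,255,255)))
def tabs(name='wrist',z=.14,k='bgy',amin=60,T=None):
    T=pose();C=cam(name,T);hsv=cv2.cvtColor(capture(name),cv2.COLOR_BGR2HSV)
    for a in k:
        n,l,s,c=cv2.connectedComponentsWithStats(cv2.inRange(hsv,*COL[a]))
        for i in range(1,n):
            if s[i][4]>amin: print(a,s[i],atz(c[i],C,z).round(4))
E
python3 - <<'E'
from h import *
print(state()['ee_pos']);tabs(z=.2)
plan([.3865,.361,.30],190,17,jaw=.2,dp=1)
E
```

```text
[ 0.50812857 -0.2247932   0.30652064]
b [316  55  43  13 516] [ 0.4181 -0.1607  0.2   ]
b [116 197  29  34 697] [ 0.478  -0.3383  0.2   ]
b [530 345  30  26 168] [ 0.7099 -0.0406  0.2   ]
g [278 196  11  34 288] [ 0.5122 -0.226   0.2   ]
[{"jaw": 0.2, "offset": [1.7, 3.1, 0.0], "yaw": -1.5}, {"jaw": 0.2, "offset": [1.6, 3.1, 0.0], "yaw": -1.5}, {"jaw": 0.2, "offset": [1.5, 3.2, 0.0], "yaw": -1.5}, {"jaw": 0.2, "offset": [1.4, 3.2, 0.0], "yaw": -1.5}, {"jaw": 0.2, "offset": [1.3, 3.3, 0.0], "yaw": -1.5}, {"jaw": 0.2, "offset": [1.2, 3.3, 0.0], "yaw": -1.5}, {"jaw": 0.2, "offset": [1.1, 3.3, 0.0], "yaw": -1.5}, {"jaw": 0.2, "offset": [1.0, 3.4, 0.0], "yaw": -1.5}, {"jaw": 0.2, "offset": [0.9, 3.4, 0.0], "yaw": -1.5}, {"jaw": 0.2, "offset": [0.9, 3.4, 0.0], "yaw": -1.5}, {"jaw": 0.2, "offset": [0.8, 3.4, 0.0], "yaw": -1.5}, {"jaw": 0.2, "offset": [0.7, 3.5, 0.0], "yaw": -1.5}]
[{"jaw": 0.2, "offset": [0.6, 3.5, 0.0], "yaw": -1.5}, {"jaw": 0.2, "offset": [0.5, 3.5, 0.0], "yaw": -1.5}, {"jaw": 0.2, "offset": [0.4, 3.5, 0.0], "yaw": -1.5}, {"jaw": 0.2, "offset": [0.3, 3.5, 0.0], "yaw": -1.5}, {"jaw": 0.2, "offset": [0.2, 3.5, 0.0], "yaw": -1.5}]
```

Both blue and green sit at their seats. On to yellow.

Emit:
send_rows:
  deltas:
    - {"jaw":0.2,"offset":[1.7,3.1,0],"yaw":-1.5}
    - {"jaw":0.2,"offset":[1.6,3.1,0],"yaw":-1.5}
    - {"jaw":0.2,"offset":[1.5,3.2,0],"yaw":-1.5}
    - {"jaw":0.2,"offset":[1.4,3.2,0],"yaw":-1.5}
    - {"jaw":0.2,"offset":[1.3,3.3,0],"yaw":-1.5}
    - {"jaw":0.2,"offset":[1.2,3.3,0],"yaw":-1.5}
    - {"jaw":0.2,"offset":[1.1,3.3,0],"yaw":-1.5}
    - {"jaw":0.2,"offset":[1.0,3.4,0],"yaw":-1.5}
    - {"jaw":0.2,"offset":[0.9,3.4,0],"yaw":-1.5}
    - {"jaw":0.2,"offset":[0.9,3.4,0],"yaw":-1.5}
    - {"jaw":0.2,"offset":[0.8,3.4,0],"yaw":-1.5}
    - {"jaw":0.2,"offset":[0.7,3.5,0],"yaw":-1.5}

```text
clock: 50.7
ee_pos: [0.423, 0.1897, 0.3058]
tcp_rot: [-0.001, -0.015, 1.0, -0.0]
contact_force: [-0.2, -0.7, -0.4]
grip_width: 0.0344
finger_force: 0.0
```

Emit:
send_rows:
  deltas:
    - {"jaw":0.2,"offset":[0.6,3.5,0],"yaw":-1.5}
    - {"jaw":0.2,"offset":[0.5,3.5,0],"yaw":-1.5}
    - {"jaw":0.2,"offset":[0.4,3.5,0],"yaw":-1.5}
    - {"jaw":0.2,"offset":[0.3,3.5,0],"yaw":-1.5}
    - {"jaw":0.2,"offset":[0.2,3.5,0],"yaw":-1.5}
    - {"jaw":0.2,"offset":[0,0,0],"yaw":0}
    - {"jaw":0.2,"offset":[0,0,0],"yaw":0}

```text
clock: 51.58
ee_pos: [0.3893, 0.3612, 0.306]
tcp_rot: [-0.001, -0.08, 0.997, -0.0]
contact_force: [-0.0, -0.8, 0.2]
grip_width: 0.0338
finger_force: 0.0
```

```bash
python3 - <<'E'
from h import *
print(state()['ee_pos']);tabs(k='y')
plan([.3865,.361,.124],190,5,jaw=.2)
E
```

```text
[0.38930466 0.36118217 0.30596527]
y [282 173  10  24 190] [0.3839 0.3627 0.14  ]
y [435 224  24  26 365] [0.4102 0.5247 0.14  ]
[{"jaw": 0.2, "offset": [0.06, 0.01, 3.64], "yaw": -0.2}, {"jaw": 0.2, "offset": [0.06, 0.01, 3.64], "yaw": -0.2}, {"jaw": 0.2, "offset": [0.06, 0.01, 3.64], "yaw": -0.2}, {"jaw": 0.2, "offset": [0.06, 0.01, 3.64], "yaw": -0.2}, {"jaw": 0.2, "offset": [0.06, 0.01, 3.64], "yaw": -0.2}]
```

Emit:
send_rows:
  deltas:
    - {"jaw":0.2,"offset":[0.3,0,4],"yaw":-1}
    - {"jaw":0.2,"offset":[0,0,4],"yaw":0}
    - {"jaw":0.2,"offset":[0,0,4],"yaw":0}
    - {"jaw":0.2,"offset":[0,0,3],"yaw":0}
    - {"jaw":0.2,"offset":[0,0,3.2],"yaw":0}
    - {"jaw":0.2,"offset":[0,0,0],"yaw":0}

```text
clock: 52.38
ee_pos: [0.3859, 0.3597, 0.1232]
tcp_rot: [-0.002, -0.088, 0.996, -0.001]
contact_force: [-0.4, 0.1, -0.4]
grip_width: 0.034
finger_force: 0.0
```

Emit:
send_rows:
  deltas:
    - {"jaw":0.95,"offset":[0,0,0],"yaw":0}
    - {"jaw":0.95,"offset":[0,0,0],"yaw":0}
    - {"jaw":0.95,"offset":[0,0,0],"yaw":0}
    - {"jaw":0.95,"offset":[0,0,0],"yaw":0}
    - {"jaw":0.95,"offset":[0,0,0],"yaw":0}
  force: 45

```text
clock: 53.0
ee_pos: [0.3871, 0.3617, 0.1261]
tcp_rot: [0.001, -0.089, 0.996, 0.001]
contact_force: [0.5, -0.2, 6.9]
grip_width: 0.0079
finger_force: 48.4
```

Emit:
send_rows:
  deltas:
    - {"jaw":0.95,"offset":[0,0,-1],"yaw":0}
    - {"jaw":0.95,"offset":[0,0,-2],"yaw":0}
    - {"jaw":0.95,"offset":[0,0,-3],"yaw":0}
    - {"jaw":0.95,"offset":[0,0,-4],"yaw":0}
    - {"jaw":0.95,"offset":[0,0,-4],"yaw":0}
    - {"jaw":0.95,"offset":[0,0,-3],"yaw":0}
    - {"jaw":0.95,"offset":[0,0,0],"yaw":0}

```text
clock: 53.88
ee_pos: [0.3869, 0.3616, 0.2969]
tcp_rot: [0.002, -0.089, 0.996, 0.001]
contact_force: [0.7, 0.4, -2.7]
grip_width: 0.008
finger_force: 47.1
```

```bash
python3 - <<'E'
from h import *
plan(rail(-.15,HY['l'],.295),toolx(),13,jaw=.95,dp=1); print(rail(-.15,HY['l'],.30))
E
```

```text
[{"jaw": 0.95, "offset": [0.0, -3.6, 0.0], "yaw": 2.0}, {"jaw": 0.95, "offset": [-0.1, -3.6, 0.0], "yaw": 2.0}, {"jaw": 0.95, "offset": [-0.2, -3.5, 0.0], "yaw": 2.0}, {"jaw": 0.95, "offset": [-0.4, -3.5, 0.0], "yaw": 2.0}, {"jaw": 0.95, "offset": [-0.5, -3.5, 0.0], "yaw": 2.0}, {"jaw": 0.95, "offset": [-0.6, -3.5, 0.0], "yaw": 2.0}, {"jaw": 0.95, "offset": [-0.7, -3.5, 0.0], "yaw": 2.0}, {"jaw": 0.95, "offset": [-0.9, -3.4, 0.0], "yaw": 2.0}, {"jaw": 0.95, "offset": [-1.0, -3.4, 0.0], "yaw": 2.0}, {"jaw": 0.95, "offset": [-1.1, -3.4, 0.0], "yaw": 2.0}, {"jaw": 0.95, "offset": [-1.2, -3.3, 0.0], "yaw": 2.0}, {"jaw": 0.95, "offset": [-1.3, -3.3, 0.0], "yaw": 2.0}]
[{"jaw": 0.95, "offset": [-1.4, -3.2, 0.0], "yaw": 2.0}]
[ 0.4668837  -0.09318471  0.3       ]
```

Emit:
send_rows:
  deltas:
    - {"jaw":0.95,"offset":[0,-3.6,0],"yaw":2}
    - {"jaw":0.95,"offset":[-0.1,-3.6,0],"yaw":2}
    - {"jaw":0.95,"offset":[-0.2,-3.5,0],"yaw":2}
    - {"jaw":0.95,"offset":[-0.4,-3.5,0],"yaw":2}
    - {"jaw":0.95,"offset":[-0.5,-3.5,0],"yaw":2}
    - {"jaw":0.95,"offset":[-0.6,-3.5,0],"yaw":2}
    - {"jaw":0.95,"offset":[-0.7,-3.5,0],"yaw":2}
    - {"jaw":0.95,"offset":[-0.9,-3.4,0],"yaw":2}
    - {"jaw":0.95,"offset":[-1.0,-3.4,0],"yaw":2}
    - {"jaw":0.95,"offset":[-1.1,-3.4,0],"yaw":2}
    - {"jaw":0.95,"offset":[-1.2,-3.3,0],"yaw":2}
    - {"jaw":0.95,"offset":[-1.3,-3.3,0],"yaw":2}

```text
clock: 55.38
ee_pos: [0.4607, -0.059, 0.2933]
tcp_rot: [-0.001, 0.121, 0.993, 0.0]
contact_force: [0.9, 0.2, -3.5]
grip_width: 0.0075
finger_force: 47.1
```

Emit:
send_rows:
  deltas:
    - {"jaw":0.95,"offset":[-1.3,-3,0],"yaw":2}
    - {"jaw":0.95,"offset":[0,0,0],"yaw":0}
    - {"jaw":0.95,"offset":[0,0,0],"yaw":0}

```text
clock: 55.75
ee_pos: [0.4663, -0.0896, 0.2938]
tcp_rot: [-0.001, 0.137, 0.991, 0.0]
contact_force: [0.2, -0.1, -2.9]
grip_width: 0.0079
finger_force: 47.0
```

```bash
python3 - <<'E'
from h import *
T=pose();print(state()['ee_pos'],np.degrees(np.arctan2(T[1,0],T[0,0])));plan(rail(-.15,HY['l'],.2445),toolx(),3,jaw=.95)
E
```

```text
[ 0.46627491 -0.08963421  0.29375133] 164.20516278707586
[{"jaw": 0.95, "offset": [-0.05, -0.11, 1.64], "yaw": 0.1}, {"jaw": 0.95, "offset": [-0.05, -0.11, 1.64], "yaw": 0.1}, {"jaw": 0.95, "offset": [-0.05, -0.11, 1.64], "yaw": 0.1}]
```

Emit:
send_rows:
  deltas:
    - {"jaw":0.95,"offset":[0,-0.1,1.6],"yaw":0.3}
    - {"jaw":0.95,"offset":[-0.1,-0.1,1.7],"yaw":0}
    - {"jaw":0.95,"offset":[0,-0.1,1.6],"yaw":0}
    - {"jaw":0.95,"offset":[0,0,0],"yaw":0}
    - {"jaw":0.95,"offset":[-1.5,0,0],"yaw":0}
    - {"jaw":0.95,"offset":[-1.5,0,0],"yaw":0}
    - {"jaw":0.95,"offset":[-1.5,0,0],"yaw":0}
    - {"jaw":0.95,"offset":[-1.6,0,0],"yaw":0}
    - {"jaw":0.95,"offset":[-1.5,0,0],"yaw":0}
    - {"jaw":0.95,"offset":[0,0,0],"yaw":0}
    - {"jaw":0.95,"offset":[0,0,0],"yaw":0}

```text
clock: 57.12
ee_pos: [0.5398, -0.1143, 0.2455]
tcp_rot: [-0.0, 0.14, 0.99, 0.0]
contact_force: [0.2, 1.1, -2.8]
grip_width: 0.0077
finger_force: 47.0
```

```bash
python3 - <<'E'
from h import *
T=pose();C=cam('wrist',T);t=capture('wrist');print(T[:3,3],rail(-.074,HY['l']),state()['contact_force'])
hsv=cv2.cvtColor(t,cv2.COLOR_BGR2HSV)
m=cv2.inRange(hsv,(0,150,60),(8,255,255))|cv2.inRange(hsv,(172,150,60),(180,255,255));n,l,s,c=cv2.connectedComponentsWithStats(m)
for i in range(1,n):
    if s[i][4]>20: print(s[i],((atz(c[i],C,.2035)-T[:3,3])@T[:3,:3]))
E
```

```text
[ 0.53980523 -0.11433833  0.24549489] [ 0.53989288 -0.11429535  0.        ] [ 0.9694801  -0.0791316  -2.79349534]
[ 72 199  21  19 297] [ 0.02128858 -0.11377364  0.04200562]
[275 201  19  18 268] [0.02029653 0.00068699 0.04200777]
```

Emit:
send_rows:
  deltas:
    - {"jaw":0.95,"offset":[0,0,1.5],"yaw":0}
    - {"jaw":0.95,"offset":[0,0,1.5],"yaw":0}
    - {"jaw":0.95,"offset":[0,0,0.8],"yaw":0}
    - {"jaw":0.95,"offset":[0,0,0.3],"yaw":0}
    - {"jaw":0.95,"offset":[0,0,0],"yaw":0}

```text
clock: 57.8
ee_pos: [0.54, -0.1149, 0.2053]
tcp_rot: [0.0, 0.14, 0.99, -0.001]
contact_force: [-4.0, -2.5, 5.1]
grip_width: 0.0076
finger_force: 48.1
```

Emit:
send_rows:
  deltas:
    - {"jaw":0.95,"offset":[0,0,-0.2],"yaw":0}
    - {"jaw":0.95,"offset":[0,0,0],"yaw":0}
    - {"jaw":0.6,"offset":[0,0,0],"yaw":0}
    - {"jaw":0.4,"offset":[0,0,0],"yaw":0}
    - {"jaw":0.3,"offset":[0,0,0],"yaw":0}
    - {"jaw":0.3,"offset":[0,0,-1],"yaw":0}
    - {"jaw":0.3,"offset":[0,0,-2],"yaw":0}
    - {"jaw":0.3,"offset":[0,0,-3],"yaw":0}
    - {"jaw":0.3,"offset":[0,0,-4],"yaw":0}
    - {"jaw":0.3,"offset":[0,0,-3],"yaw":0}
    - {"jaw":0.3,"offset":[0,0,-3],"yaw":0}
    - {"jaw":0.3,"offset":[1,0,0],"yaw":0}

```text
clock: 59.3
ee_pos: [0.531, -0.1118, 0.3693]
tcp_rot: [0.002, 0.14, 0.99, -0.0]
contact_force: [-0.0, -0.2, 0.2]
grip_width: 0.0298
finger_force: 0.0
```

Emit:
send_rows:
  deltas:
    - {"jaw":0.3,"offset":[0,-4,0],"yaw":0}
    - {"jaw":0.3,"offset":[0,-4,0],"yaw":0}
    - {"jaw":0.3,"offset":[0,-3,0],"yaw":0}
    - {"jaw":0.3,"offset":[0,0,0],"yaw":0}
    - {"jaw":0.3,"offset":[0,0,0],"yaw":0}
    - {"jaw":0.3,"offset":[0,0,0],"yaw":0}
    - {"jaw":0.3,"offset":[0,0,0],"yaw":0}

```text
clock: 60.18
ee_pos: [0.5001, -0.2167, 0.3667]
tcp_rot: [-0.0, 0.14, 0.99, 0.0]
contact_force: [-0.1, -0.3, 0.7]
grip_width: 0.0295
finger_force: 0.0
```

```bash
python3 - <<'E'
from h import *
print(state()['ee_pos'],state()['contact_force'])
t=capture('wrist'); cv2.imwrite('pics/w11.png',cv2.resize(t,(800,600),interpolation=cv2.INTER_CUBIC)); tabs(z=.2)
E
```

```text
[ 0.50006337 -0.21666072  0.36668207] [-0.13045404 -0.32396174  0.71208827]
b [308  69  37  12 361] [ 0.414  -0.1543  0.2   ]
b [143 190  21  27 407] [ 0.4778 -0.3376  0.2   ]
b [523 307  28  25 534] [0.7134 0.0059 0.2   ]
b [499 332  16  15  82] [ 0.7279 -0.0307  0.2   ]
b [532 358  28  31 685] [0.7928 0.0159 0.2   ]
g [273 190  10  26 191] [ 0.5115 -0.2258  0.2   ]
y [394 189  20  28 410] [ 0.5427 -0.112   0.2   ]
```

View pics/w11.png

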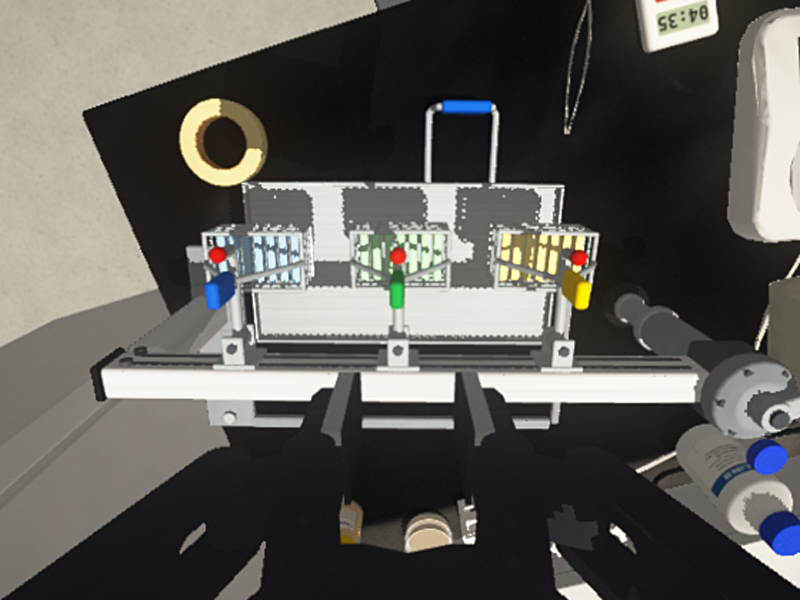

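All three baskets hang on their hooks: grips at (220,290), (397,290) and (575,290), balls above them, tray out. I'll let them settle and check they are still.

Emit:
send_rows:
  deltas:
    - {"jaw":0.3,"offset":[0,0,0],"yaw":0}
    - {"jaw":0.3,"offset":[0,0,0],"yaw":0}
    - {"jaw":0.3,"offset":[0,0,0],"yaw":0}
    - {"jaw":0.3,"offset":[0,0,0],"yaw":0}
    - {"jaw":0.3,"offset":[0,0,0],"yaw":0}
    - {"jaw":0.3,"offset":[0,0,0],"yaw":0}
    - {"jaw":0.3,"offset":[0,0,0],"yaw":0}
    - {"jaw":0.3,"offset":[0,0,0],"yaw":0}
    - {"jaw":0.3,"offset":[0,0,0],"yaw":0}
    - {"jaw":0.3,"offset":[0,0,0],"yaw":0}
    - {"jaw":0.3,"offset":[0,0,0],"yaw":0}
    - {"jaw":0.3,"offset":[0,0,0],"yaw":0}

```text
clock: 61.78
ee_pos: [0.4999, -0.2173, 0.3667]
tcp_rot: [-0.0, 0.14, 0.99, 0.0]
contact_force: [-0.6, -0.8, 0.1]
grip_width: 0.03
finger_force: 0.0
```

```bash
python3 - <<'E'
from h import *
for i in range(3): tabs(z=.2,amin=150)
# knob check in top view: compare with fit
C=cam('top'); print('knob expected',proj([[.6444,.0385,.282]],C))
t=capture('top'); u,v=proj([[.6444,.0385,.282]],C)[0].astype(int); print(cv2.cvtColor(t,cv2.COLOR_BGR2GRAY)[v-6:v+7:2,u-14:u+15:2])
E
```

```text
b [308  69  37  12 358] [ 0.4139 -0.1545  0.2   ]
b [144 190  21  27 408] [ 0.4779 -0.3375  0.2   ]
b [519 307  33  25 545] [0.7135 0.0056 0.2   ]
b [532 358  28  31 674] [0.7925 0.0155 0.2   ]
g [274 190   9  26 180] [ 0.5118 -0.2259  0.2   ]
y [394 189  21  28 411] [ 0.5428 -0.112   0.2   ]
b [308  69  37  12 359] [ 0.4139 -0.1546  0.2   ]
b [144 190  21  27 408] [ 0.4779 -0.3375  0.2   ]
b [519 307  33  25 544] [0.7136 0.0056 0.2   ]
b [532 358  28  31 674] [0.7925 0.0155 0.2   ]
g [274 190   9  26 179] [ 0.5119 -0.226   0.2   ]
y [394 189  21  28 412] [ 0.5428 -0.112   0.2   ]
b [308  69  37  12 357] [ 0.4139 -0.1545  0.2   ]
b [144 190  21  27 408] [ 0.4779 -0.3375  0.2   ]
b [518 307  34  25 546] [0.7135 0.0056 0.2   ]
b [532 358  28  31 674] [0.7925 0.0155 0.2   ]
g [274 190   9  26 173] [ 0.5124 -0.226   0.2   ]
y [394 189  21  28 411] [ 0.5428 -0.112   0.2   ]
knob expected [[281.81794623 161.63447666]]
[[ 12  12  13  12  12   9  10  12  11  11  10  12  11   8  15]
 [ 12  12  11   9  11  10  10   8  12   9  11  11   8  75 140]
 [ 12  11  13  11  12  12  14  36  43  16   8   7  84 176 183]
 [ 12  12  11  13  12  13  16  74  93  36  42  71 187 189 197]
 [ 12  12  11  11  12  14  15  43  52  74 223 226 230 229 226]
 [ 13  10  13  11  11  13  11  13  12  77 236 234 234 235 221]
 [ 13  11  12  11   9  12  13  20  21  67 141 150 147 140 130]]
```

The baskets are still and the knob is where I left it. Handing in.

```bash
python3 -c "
from workcell import close_job
print(close_job())"
```

```text
the job is handed in; nothing more can be done
None
```

I handed the job in with the drip tray pulled out to its stop, the foot pressing on the bench at roughly 130 N (estimated from crank force, not measured directly), and the blue, green and yellow baskets hanging still on the right, middle and left hooks; the job gave no verdict back.

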